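# Steady the sprung-lid case and hold its lid just below the balance point

### The arm

A 6-joint arm with a two-finger parallel gripper is mounted at the origin on a cart in front of the work surface, level with it; the furniture and walls round the work are solid. World frame = base frame: x ahead of the robot, y to its left, z up, the work surface at z = 0. Lengths are in m, angles in rad, forces in N, time in s.
With the tool pointing down it reaches from about 0.35 to 0.95 m from the base axis. Payload 17.4 kg.
Tool frame: the origin (TCP) lies at the very end of the fingers, on their centre line; the grasp point (between the pads) lies arm.pinch_z behind it (arm.pinch_z is the distance from the TCP to the grasp point, in m); z points along the fingers, x is the direction in which the jaws open and shut, and the axes are right-handed (so a half turn about z gives the same grasp; the last joint's range is limited). The gripper opens to 93 mm and grips with 3 to 60 N. Pads are 15 mm wide; open, the fingers measure 128 mm over their backs; the gripper's body (75 mm by 188 mm) begins 65 mm behind the grasp point.
Start: joints at [-1.16, 0.116, 1.442, -0, 1.584, -0.038], TCP at [0.293, -0.608, 0.219] pointing down, gripper open.
Joint ranges: [-2.83, 2.83], [-0.83, 2.19], [0.07, 2.5], [-1.14, 4.28], [0.01, 3], [-2.97, 2.97]. Speed limits (rad/s): [1.89, 1.89, 2.22, 3.14, 3.14, 3.14].

### API

Orientations are given as a 3x3 rotation matrix whose columns are the frame's x, y, z axes.
In Python, from bench import arm gives the robot as it stands. The module is installed in compiled form; this text tells all that it offers.
- The arm moves only by the tool jog_arm, never from a script. Its argument "series" is a list of rows, each an object with "travel": the shift along the world's x, y, z in m, a list of three; "dr": the turn, a rotation vector about the world's x, y, z in degrees, a list of three; "gripper": the finger opening in m, from 0 to 0.093. A call has 1 to 20 rows; each row is the pose to reach, as a shift and turn from the pose commanded when the call began; what a row does not reach only later rows make up. A row lasts 1/12 s, in which the tool goes at most 41.7 mm and 7.16 degrees, less where a joint would pass 70% of its speed; a pose out of reach is approached as far as the arm can. A call with a gripper value outside its range is refused whole. The fingers move at their own pace and stop on an object; "force" is the grip in N (left out, the last holds). Time passes only in rows, so rows that repeat a pose let the fingers close. It gives the time, the measured TCP pose, the force and the opening at its end, in the units of the state.
- arm.observe(): the state, without advancing time (a new reading comes with each control period).
- arm.grab_frame(name): name is "side" or "top" or "wrist"; returns a dict with "color" (480x640x3 uint8, red, green, blue), "K" (3x3 intrinsics, pixels), "dist_coeffs" ([k1, k2, p1, p2, k3] as OpenCV has them; the pictures are not rectified), "R" (3x3) and "t" (3): a world point X has camera coordinates R X + t; the wrist camera has in their place "tool_from_camera" (4x4, takes a point from camera to tool coordinates, whose origin is the TCP and whose axes are the tool frame's). Camera axes: x right, y down, z forward; pixel columns grow to the right and rows downward; lengths in m; the calibration is good to about 2 mm. A picture is of the moment at which its call begins: read the wrist's pose just before it. There is no depth.
- arm.job_done(): hands the job in, once; it reports no verdict.
The state is a dict: "time": time; "joint_positions": joint angles; "joint_vel": joint speeds; "joint_torque": joint torques, N m; "eef_pos": TCP position; "eef_rot": TCP orientation; "wrist_force": force on the tool from outside, world axes, zero at the start; "torque": the same for the moment, N m; "gripper_width": finger opening in m.
Only numpy, scipy, OpenCV 4.12 (cv2) and the standard library are available. Lean on these libraries where they do the work, as an engineer would, in place of code of your own. Each camera call takes 0.05 s, during which the arm holds its last target.

### The job

I am about to fit a stay to the sprung lid of the grey parts case. First stand the larger brass weight upright on the narrow raised ledge at the case's side, right above its foot post, as ballast, and let go of it. Then take the lid by its bar handle and raise it clearly past its balance point (60 degrees open, marked by the brass stud), without letting it run to its open stop, ease it back and hold it still just below the balance point, about 5 to 8 degrees under it; finish while still holding the bar, and leave the small weight, the tin and the glass vial where they are.

Things in the scene. Friction and masses are not known exactly. Their poses are not given: they have to be found in the camera images.
- case_centre (a point): Point inside the fixed grey sheet-steel case, on its middle axis 30 mm above the bench. The case is an open box 160 mm (its x, front to back) by 200 mm (its y) by 60 mm high. Its x axis points from the handle side to the hinge side, its y axis to the side with the ledge, z up. A fixed quadrant plate with a brass stud stands on its -y side, reaching 153 mm above the bench: the lid's side edge lines up with the stud at the balance point.
- ledge (a point): Point on the top face of the narrow ledge, where the weight shall stand. The ledge is a dark steel bar, 24 mm wide along the case's x and 12 mm thick, its top 55 mm above the bench, reaching 110 mm out from the case's +y side wall; this point lies 65 mm out from the wall, over the foot post. The bar goes on 45 mm beyond it. Axes as the case's.
- lid_hinge (a point): Middle of the hinge line of the lid, fixed on the case: 80 mm behind the case's centre along its x and 68 mm above the bench. The hinge line runs along the case's y.
- lid_bar (a point): Centre of the lid's bar handle: a round dark steel bar, 10 mm thick and 110 mm long, parallel to the hinge line, 207 mm from it (at joint 0 straight ahead towards the case's -x and level with the hinge). It is carried by a round arm at either end, leaving 100 mm of bar free between the arms and a 40 mm gap between the bar and the front edge of the lid plate. It swings up and back in an arc about the hinge line as the lid opens.
- lid (a joint): Opening angle of the lid in rad: 0 shut, grows as it opens, stop at 1.60. Plate 6 mm steel, 0.9 kg with its handle, with a coil spring on the hinge. The balance point is at 1.047 (60 degrees): below it the lid falls shut, above it the spring drives it on to the stop. It needs under 2 N at the bar either way and hardly any near the balance point.
- big_weight_centre (a point): Centre of the larger brass weight, half-way up: a round body 32 mm in diameter narrowing to a knob on top, 30 mm high in all, standing on the bench, about 0.16 kg. z is its own axis, up.
- small_weight_centre (a point): Centre of the smaller brass weight, half-way up: same shape, 25 mm in diameter, 23 mm high; a bystander.
- tin: Round grey open tin, 68 mm in diameter, 43 mm high, origin in the centre of its underside; a bystander.
- vial: Square glass oil vial with a stopper, 30 x 34 mm, 64 mm high, origin in the centre of its underside; a bystander.

How it is judged:
On the way, in this order (a step that is already met when the one before it is completed fails the run):
1. the larger weight stands free and upright on the ledge, above the post, while the lid is shut (horizontal distance between big_weight_centre and ledge below 0.018 m and z of big_weight_centre in the frame of ledge between 0.012 and 0.018 m and angle between big_weight_centre's own z axis and vertical below 0.12 rad and contact force between big_weight and the fingers below 0.05 N and value of joint lid below 0.1 rad), for 0.2 s.
2. the lid is raised clearly past its balance point (value of joint lid above 1.1 rad), for 0.1 s.
At the end, for the whole second after the job is handed in: The robot holds the lid still, 0.022 to 0.197 rad (1.3 to 11.3 degrees) below its balance point at 1.047 rad; the larger weight stands upright, untouched, on the ledge, within 18 mm of the marked point; small weight, tin and vial within 30 mm of where they stood (value of joint lid between 0.85 and 1.025 rad and velocity of joint lid between -0.05 and 0.05 rad/s and contact force between any of the fingers, the arm and lid above 0.2 N and horizontal distance between big_weight_centre and ledge below 0.018 m and z of big_weight_centre in the frame of ledge between 0.012 and 0.018 m and angle between big_weight_centre's own z axis and vertical below 0.12 rad and linear speed of big_weight below 0.02 m/s and contact force between big_weight and the fingers below 0.05 N and contact force between big_weight and lid below 0.05 N and distance of each of small_weight_centre, tin, vial from where it was at the start of the episode below 0.03 m); the arm keeps its last pose, push and grip.
It fails at once if the lid runs to its open stop (value of joint lid above 1.56 rad).
It fails at once if a bystander is disturbed (distance of any of small_weight_centre, tin, vial from where it was at the start of the episode above 0.03 m).
It also fails if it takes over 61 s, if anything falls off the work surface, if the arm or the gripper's body presses on something with over 40 N, if the wrist force passes 120 N, or if a joint passes its speed limit or range.

## Working session

There is one attempt and no reset: what is moved stays moved. The work goes in short steps, Python scripts to look and compute and a tool call to move; the robot and the scene stay as the last step left them, time stands still between calls to the robot, and variables do not carry over. Pictures are saved under pics/ and viewed, and the job is handed in when it is done.

Besides the shell and the picture viewer there is one more tool, called after ">>>" by a JSON object that holds its "name" and its "arguments", one argument or row to a line. jog_arm: Moves the arm, as the interface text tells. Its arguments: {"type":"object","properties":{"series":{"type":"array"},"force":{"type":"number"}},"required":["series"]}

```bash
mkdir -p pics; python3 - <<'E'
from bench import arm
import cv2,pickle
s=arm.observe();print(s['time'],s['eef_pos'],s['eef_rot'],s['gripper_width'],arm.pinch_z)
for n in ['side','top','wrist']:
    f=arm.grab_frame(n);pickle.dump(f,open(f'pics/{n}0.pkl','wb'));cv2.imwrite(f'pics/{n}0.png',f['color'][...,::-1])
    print(n,f['K'],f['dist_coeffs'],f.get('R'),f.get('t'),f.get('tool_from_camera'))
E
```

```text
0.0 [ 0.29276823 -0.6079798   0.21790125] [[ 4.33879844e-01 -9.00970599e-01 -5.10524235e-04]
 [-9.00969978e-01 -4.33880144e-01  1.05777878e-03]
 [-1.17453391e-03  1.01811638e-06 -9.99999310e-01]] 0.09298909999640605 0.0188
side [[624.03636672   0.         325.82887983]
 [  0.         624.03636672 246.1351064 ]
 [  0.           0.           1.        ]] [-0.027144  0.        0.        0.        0.      ] [[-0.90862862 -0.41757418  0.0050833 ]
 [-0.266183    0.56974094 -0.77752291]
 [ 0.32177733 -0.70783265 -0.62883407]] [0.49362962 0.19828555 1.41411579] None
top [[587.69369713   0.         320.51692052]
 [  0.         587.69369713 247.36581892]
 [  0.           0.           1.        ]] [-0.07926956  0.          0.          0.          0.        ] [[ 0.02685133 -0.99963678  0.00230637]
 [-0.98880288 -0.02689898 -0.14678319]
 [ 0.14679192  0.00166078 -0.989166  ]] [-0.00468789  0.56166312  1.3845744 ] None
wrist [[376.44132449   0.         320.62444529]
 [  0.         376.44132449 244.61612242]
 [  0.           0.           1.        ]] [-0.00511674  0.          0.          0.          0.        ] None None [[ 9.99998221e-01 -1.14000602e-03 -1.50291988e-03  1.56298936e-04]
 [ 1.54075866e-03  9.53279272e-01  3.02086504e-01 -8.48999454e-02]
 [ 1.08832194e-03 -3.02088282e-01  9.53279332e-01 -1.66448280e-01]
 [ 0.00000000e+00  0.00000000e+00  0.00000000e+00  1.00000000e+00]]
```

View pics/side0.png

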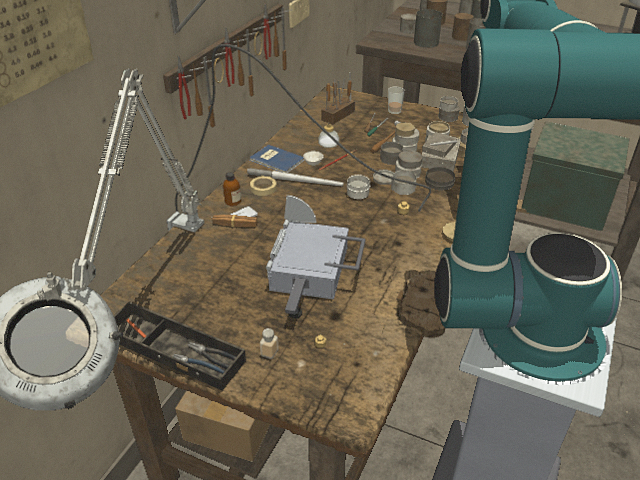

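View pics/top0.png

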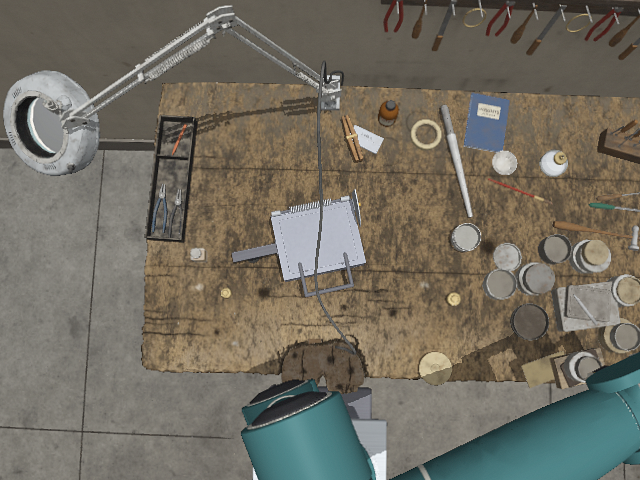

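```bash
cat > h.py <<'E'
import numpy as np,cv2,pickle
def load(n): return pickle.load(open(f'pics/{n}.pkl','rb'))
def ray(f,uv,pose=None):
    p=cv2.undistortPoints(np.array([[uv]],float),f['K'],np.array(f['dist_coeffs']))[0,0]
    d=np.array([p[0],p[1],1.])
    if pose is None:
        R,t=np.array(f['R']),np.array(f['t']); return -R.T@t, R.T@d
    P,Rt=pose;T=np.array(f['tool_from_camera'])
    return Rt@T[:3,3]+P, Rt@T[:3,:3]@d
def onz(f,uv,z,pose=None):
    o,d=ray(f,uv,pose); return o+d*(z-o[2])/d[2]
def tri(a,b):
    (o1,d1),(o2,d2)=a,b
    A=np.stack([d1,-d2],1);s=np.linalg.lstsq(A,o2-o1,rcond=None)[0]
    p,q=o1+d1*s[0],o2+d2*s[1];return (p+q)/2,np.linalg.norm(p-q)
def proj(f,X):
    r=cv2.Rodrigues(np.array(f['R']))[0]
    return cv2.projectPoints(np.array(X,float).reshape(-1,1,3),r,np.array(f['t']),f['K'],np.array(f['dist_coeffs']))[0][:,0]
E
python3 - <<'E'
from h import *
t=load('top0');s=load('side0')
c=t['color'][170:330,180:480][...,::-1]
cv2.imwrite('pics/topc.png',cv2.resize(c,None,fx=2.6,fy=2.6,interpolation=cv2.INTER_CUBIC))
c=s['color'][160:370,220:460][...,::-1]
cv2.imwrite('pics/sidec.png',cv2.resize(c,None,fx=2.8,fy=2.8,interpolation=cv2.INTER_CUBIC))
for n,f in(('top',t),('side',s)):
    hsv=cv2.cvtColor(f['color'],cv2.COLOR_RGB2HSV)
    m=cv2.inRange(hsv,(18,110,150),(32,255,255))
    k,l,st,ce=cv2.connectedComponentsWithStats(m)
    for i in range(1,k):
        if st[i,4]>15: print(n,st[i],ce[i].round(1),onz(f,ce[i],.012).round(3))
E
```

```text
side [324 126   9   4  24] [328.2 127.5] [ 0.836 -0.656  0.012]
side [398 201  11   9  52] [403.9 205.1] [ 0.449 -0.328  0.012]
side [231 215   5   6  19] [232.7 217.5] [ 0.86  -0.069  0.012]
side [315 335  11   9  66] [320.1 339.3] [0.447 0.239 0.012]
side [203 401  24  20 225] [214.7 411.2] [0.555 0.501 0.012]
```

View pics/topc.png

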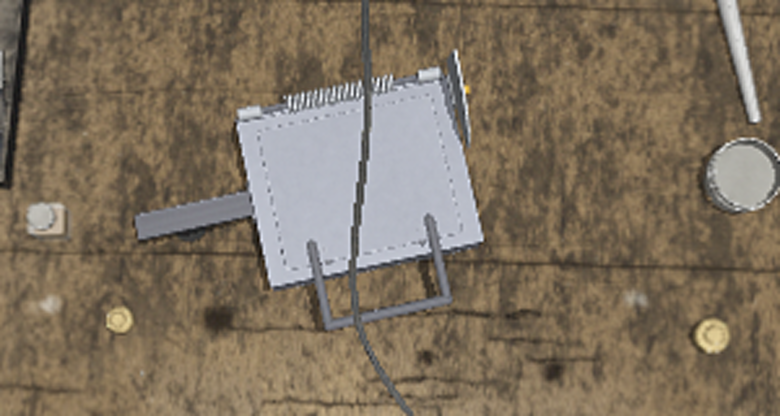

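View pics/sidec.png

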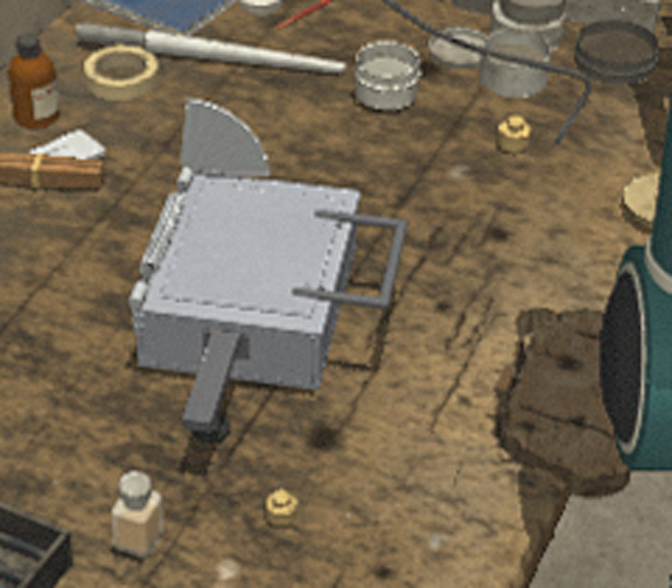

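View pics/wrist0.png

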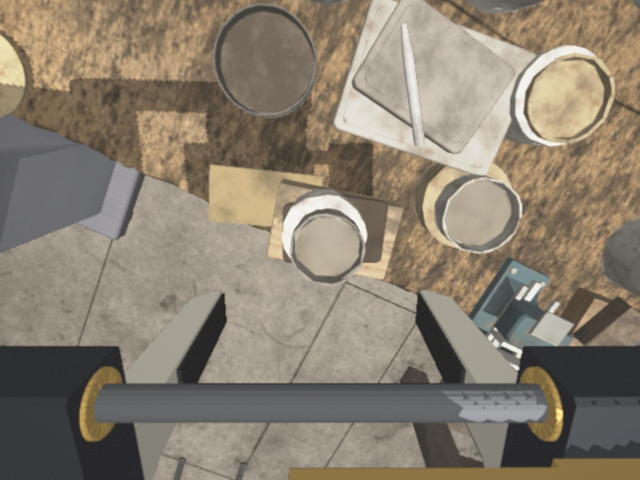

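```bash
python3 - <<'E'
from h import *
t=load('top0');s=load('side0')
c=s['color'][0:230,170:470][...,::-1]
cv2.imwrite('pics/cab.png',cv2.resize(c,None,fx=2.6,fy=2.6,interpolation=cv2.INTER_CUBIC))
for uv in [(321,120),(320,200),(317,290),(330,320),(345,340),(355,355)]:
    print(uv,[(z,onz(t,uv,z).round(2)[:2].tolist(),proj(s,onz(t,uv,z))[0].round(0).tolist()) for z in (.1,.2,.3,.4,.5,.6,.7,.8)])
for n in('top0','side0'):
  pass
print('weights top: big',onz(t,(180+712/2.6,170+335/2.6),.02),'small',onz(t,(180+119/2.6,170+320/2.6),.02))
print(tri(ray(t,(180+712/2.6,170+335/2.6)),ray(s,(220+515/2.8,160+128/2.8))))
E
```

```text
(321, 120) [(0.1, [0.86, 0.02], [211.0, 208.0]), (0.2, [0.83, 0.02], [220.0, 178.0]), (0.3, [0.79, 0.02], [229.0, 146.0]), (0.4, [0.75, 0.02], [240.0, 110.0]), (0.5, [0.71, 0.01], [252.0, 71.0]), (0.6, [0.67, 0.01], [265.0, 26.0]), (0.7, [0.64, 0.01], [280.0, -23.0]), (0.8, [0.6, 0.01], [297.0, -80.0])]
(320, 200) [(0.1, [0.67, 0.01], [279.0, 227.0]), (0.2, [0.64, 0.01], [286.0, 196.0]), (0.3, [0.62, 0.01], [294.0, 162.0]), (0.4, [0.6, 0.01], [302.0, 124.0]), (0.5, [0.57, 0.01], [311.0, 82.0]), (0.6, [0.55, 0.01], [322.0, 36.0]), (0.7, [0.53, 0.01], [333.0, -16.0]), (0.8, [0.5, 0.01], [347.0, -75.0])]
(317, 290) [(0.1, [0.45, 0.02], [358.0, 250.0]), (0.2, [0.45, 0.02], [362.0, 217.0]), (0.3, [0.44, 0.01], [367.0, 180.0]), (0.4, [0.43, 0.01], [373.0, 140.0]), (0.5, [0.42, 0.01], [380.0, 96.0]), (0.6, [0.42, 0.01], [386.0, 47.0]), (0.7, [0.41, 0.01], [394.0, -7.0]), (0.8, [0.4, 0.01], [403.0, -68.0])]
(330, 320) [(0.1, [0.39, -0.02], [389.0, 250.0]), (0.2, [0.38, -0.01], [393.0, 217.0]), (0.3, [0.38, -0.01], [397.0, 180.0]), (0.4, [0.38, -0.01], [401.0, 140.0]), (0.5, [0.38, -0.01], [4
[... 230 characters left out ...]
4], [418.0, 178.0]), (0.4, [0.34, -0.04], [421.0, 138.0]), (0.5, [0.34, -0.03], [425.0, 94.0]), (0.6, [0.35, -0.03], [430.0, 46.0]), (0.7, [0.35, -0.02], [434.0, -8.0]), (0.8, [0.35, -0.02], [440.0, -69.0])]
(355, 355) [(0.1, [0.31, -0.07], [428.0, 245.0]), (0.2, [0.31, -0.07], [430.0, 212.0]), (0.3, [0.31, -0.06], [433.0, 176.0]), (0.4, [0.32, -0.06], [436.0, 137.0]), (0.5, [0.32, -0.05], [439.0, 93.0]), (0.6, [0.32, -0.04], [443.0, 45.0]), (0.7, [0.33, -0.04], [447.0, -9.0]), (0.8, [0.33, -0.03], [451.0, -69.0])]
weights top: big [ 0.44645694 -0.31868836  0.02      ] small [0.44574007 0.23864756 0.02      ]
(array([ 0.44630321, -0.3197541 ,  0.01585529]), np.float64(0.0008858048355969431))
```

View pics/cab.png

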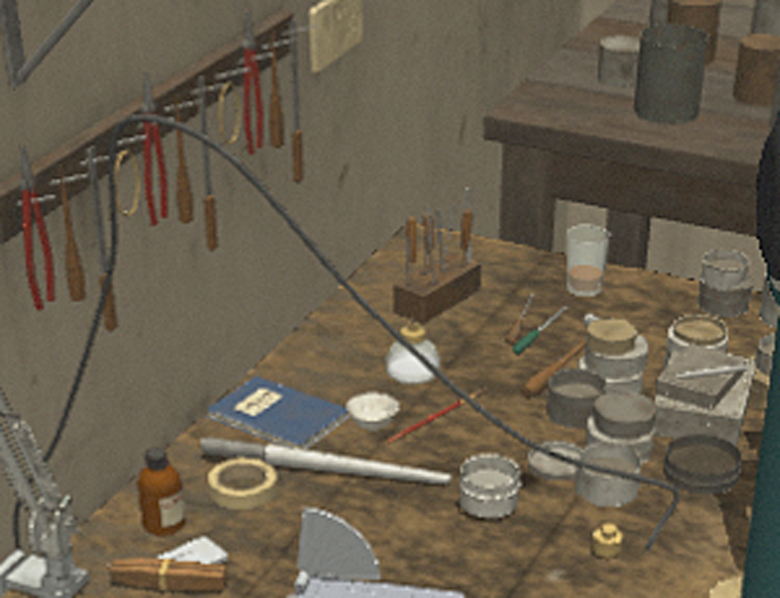

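```bash
python3 - <<'E'
from h import *
t=load('top0');s=load('side0')
c=t['color'][250:400,250:450][...,::-1]
a=cv2.resize(c,None,fx=3.6,fy=3.6,interpolation=cv2.INTER_CUBIC);cv2.imwrite('pics/cabt.png',a)
c=s['color'][150:250,340:480][...,::-1]
cv2.imwrite('pics/cabs.png',cv2.resize(c,None,fx=5,fy=5,interpolation=cv2.INTER_CUBIC))
E
```

```text
(no output)
```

View pics/cabt.png

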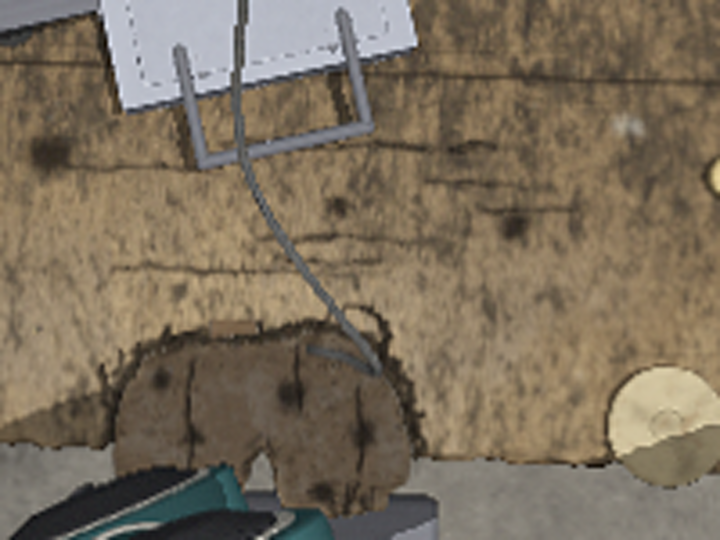

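View pics/cabs.png

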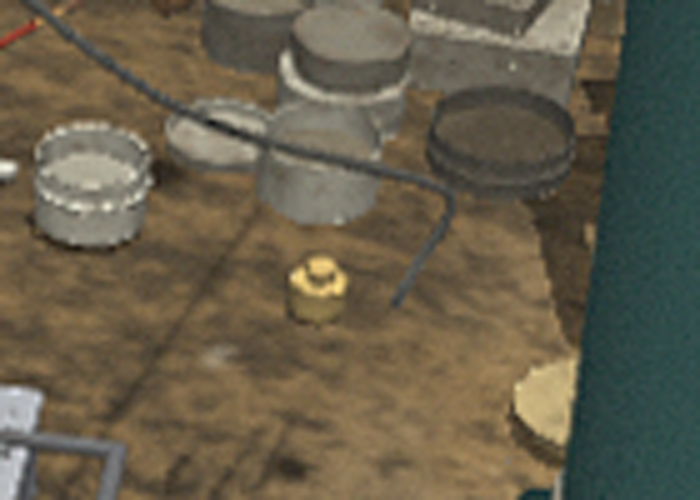

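```bash
cat >> h.py <<'E'
CABT=[(321,70),(321,100),(321,130),(320,160),(320,200),(318,240),(316,270),(316,290),(321,307),(334,326),(345,340),(355,353)]
E
python3 - <<'E'
from h import *
t=load('top0');s=load('side0')
S=np.array([(188,175),(200,140),(210,105),(213,62),(218,48),(235,46),(252,54),(270,70),(300,106),(320,126),(340,146),(355,158),(372,170),(390,177),(410,183),(425,186),(430,190)],float)
u=np.linspace(0,len(S)-1,2000);P=np.stack([np.interp(u,range(len(S)),S[:,i]) for i in (0,1)],1)
for uv in CABT:
    zs=np.linspace(.02,.9,900);X=np.array([onz(t,uv,z) for z in zs]);q=proj(s,X)
    d=np.linalg.norm(q[:,None]-P[None],axis=2)
    m=d.min(1)
    loc=[i for i in range(1,899) if m[i]<=m[i-1] and m[i]<=m[i+1] and m[i]<3]
    print(uv,[X[i].round(3).tolist() for i in loc])
print('corner',tri(ray(t,(355,353)),ray(s,(430,190))),'end',tri(ray(t,(336,346)),ray(s,(419,211))))
# case corners (lid top z~.068?)
z2=lambda u,v:(180+u/2.6,170+v/2.6)
for n,p in dict(bl=(237,122),br=(438,80),fr=(483,241),fl=(271,287),).items(): print(n,onz(t,z2(*p),.071).round(4))
for n,p in dict(barR=(447,299),barL=(329,325)).items(): print(n,onz(t,z2(*p),.068).round(4))
for n,p in dict(l1=(136,216),l2=(138,240),l3=(253,214),l4=(249,192)).items(): print(n,onz(t,z2(*p),.055).round(4))
E
```

```text
(321, 70) [[0.81, 0.017, 0.485], [0.785, 0.017, 0.539]]
(321, 100) [[0.73, 0.015, 0.544]]
(321, 130) [[0.686, 0.014, 0.522]]
(320, 160) [[0.645, 0.015, 0.488]]
(320, 200) [[0.589, 0.013, 0.432]]
(318, 240) [[0.524, 0.015, 0.384]]
(316, 270) [[0.472, 0.017, 0.352]]
(316, 290) [[0.436, 0.016, 0.333]]
(321, 307) [[0.405, 0.006, 0.319]]
(334, 326) [[0.369, -0.02, 0.297]]
(345, 340) [[0.343, -0.043, 0.281]]
(355, 353) [[0.317, -0.065, 0.261]]
corner (array([ 0.31728448, -0.06459336,  0.26094423]), np.float64(0.00012488015301791286)) end (array([ 0.32841209, -0.0276039 ,  0.22382047]), np.float64(0.002123791802325683))
bl [0.6277 0.1306 0.071 ]
br [ 0.6723 -0.0537  0.071 ]
fr [ 0.5234 -0.0977  0.071 ]
fl [0.4762 0.0938 0.071 ]
barR [ 0.4699 -0.0661  0.068 ]
barL [0.4434 0.0403 0.068 ]
l1 [0.5399 0.222  0.055 ]
l2 [0.5177 0.2191 0.055 ]
l3 [0.5448 0.1138 0.055 ]
l4 [0.5652 0.1183 0.055 ]
```

>>> {"name": "jog_arm", "arguments": {
  "series": [
    {"travel": [0.04,0.08,0.01],"dr": [0,0,7],"gripper": 0.055},
    {"travel": [0.08,0.15,0.02],"dr": [0,0,14],"gripper": 0.055},
    {"travel": [0.11,0.2,0.02],"dr": [0,0,21],"gripper": 0.055},
    {"travel": [0.13,0.25,0.02],"dr": [0,0,35],"gripper": 0.055},
    {"travel": [0.153,0.289,0.0],"dr": [0,0,50],"gripper": 0.055},
    {"travel": [0.153,0.289,-0.03],"dr": [0,0,78.5],"gripper": 0.055},
    {"travel": [0.153,0.289,-0.03],"dr": [0,0,78.5],"gripper": 0.055},
    {"travel": [0.153,0.289,-0.03],"dr": [0,0,78.5],"gripper": 0.055},
    {"travel": [0.153,0.289,-0.03],"dr": [0,0,78.5],"gripper": 0.055},
    {"travel": [0.153,0.289,-0.03],"dr": [0,0,78.5],"gripper": 0.055},
    {"travel": [0.153,0.289,-0.03],"dr": [0,0,78.5],"gripper": 0.055},
    {"travel": [0.153,0.289,-0.03],"dr": [0,0,78.5],"gripper": 0.055},
    {"travel": [0.153,0.289,-0.03],"dr": [0,0,78.5],"gripper": 0.055}
  ]
}}

```text
time: 1.23
eef_pos: [0.4458, -0.3191, 0.1885]
eef_rot: [[0.97, 0.242, -0.0], [0.242, -0.97, 0.0], [-0.0, -0.0, -1.0]]
wrist_force: [-0.2, -0.0, 0.3]
gripper_width: 0.0551
```

```bash
cat >> h.py <<'E'
def snap(names,tag):
    from bench import arm
    s=arm.observe();pose=(np.array(s['eef_pos']),np.array(s['eef_rot']))
    import json;open('pics/log.txt','a').write(json.dumps({k:np.array(s[k]).tolist() for k in('joint_positions','eef_pos','eef_rot')})+'\n')
    out=[]
    for n in names:
        f=arm.grab_frame(n);f['pose']=pose;pickle.dump(f,open(f'pics/{n}{tag}.pkl','wb'));cv2.imwrite(f'pics/{n}{tag}.png',f['color'][...,::-1]);out.append(f)
    print('t',s['time'],'q',np.round(s['joint_positions'],4),'p',pose[0].round(4),'z',pose[1][:,2].round(3),'x',pose[1][:,0].round(3),'F',np.round(s['wrist_force'],2),'w',s['gripper_width'])
    return s,out
E
python3 - <<'E'
from h import *
snap(['wrist','top','side'],'1')
E
```

```text
t 1.2333 q [-0.6677 -0.1521  1.7548 -0.      1.5391 -0.9122] p [ 0.4458 -0.3191  0.1885] z [-0.  0. -1.] x [ 0.97   0.242 -0.   ] F [-0.25 -0.02  0.28] w 0.05508725799936393
```

View pics/wrist1.png

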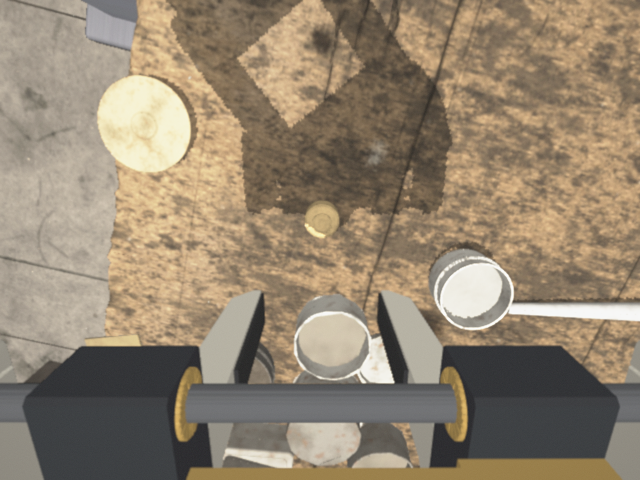

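View pics/side1.png

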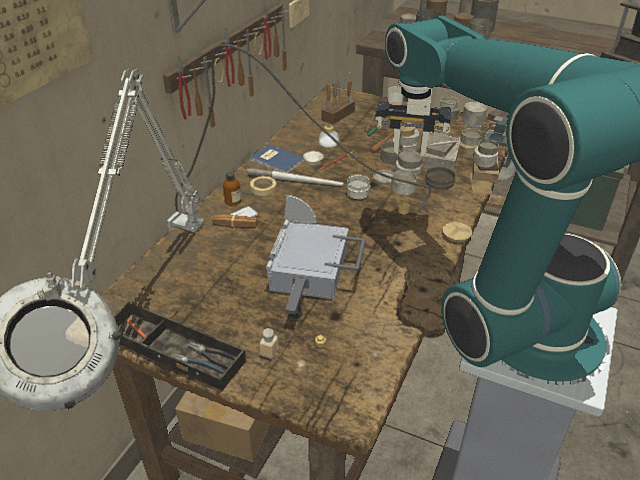

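```bash
python3 - <<'E'
from h import *
f=load('wrist1');c=f['color']
for a in [c[180:260,270:380]]:
    hsv=cv2.cvtColor(a,cv2.COLOR_RGB2HSV)
    m=cv2.inRange(hsv,(15,90,90),(35,255,255))
    m=cv2.morphologyEx(m,cv2.MORPH_OPEN,np.ones((3,3)))
    k,l,st,ce=cv2.connectedComponentsWithStats(m)
    for i in range(1,k):
        if st[i,4]>60: print(st[i],ce[i]+[270,180],onz(f,ce[i]+[270,180],.018,f['pose']))
    cv2.imwrite('pics/w1c.png',cv2.resize(a[...,::-1],None,fx=6,fy=6,interpolation=cv2.INTER_CUBIC))
for uv in [(334,298),(471,250),(330,340)]: print(uv,onz(f,uv,.043,f['pose']))
E
```

```text
[ 35  21  34  36 889] [322.43644544 217.77952756] [ 0.44650995 -0.31480061  0.018     ]
[84 27 10 12 96] [358.26041667 212.77083333] [ 0.47717242 -0.30236148  0.018     ]
[ 96  35  13  17 113] [371.65486726 221.80530973] [ 0.49144513 -0.30758329  0.018     ]
[57 58 11 10 61] [331.37704918 242.14754098] [ 0.46030588 -0.33550676  0.018     ]
(334, 298) [ 0.47327984 -0.37914526  0.043     ]
(471, 250) [ 0.57795129 -0.30580144  0.043     ]
(330, 340) [ 0.48055222 -0.42225946  0.043     ]
```

View pics/w1c.png

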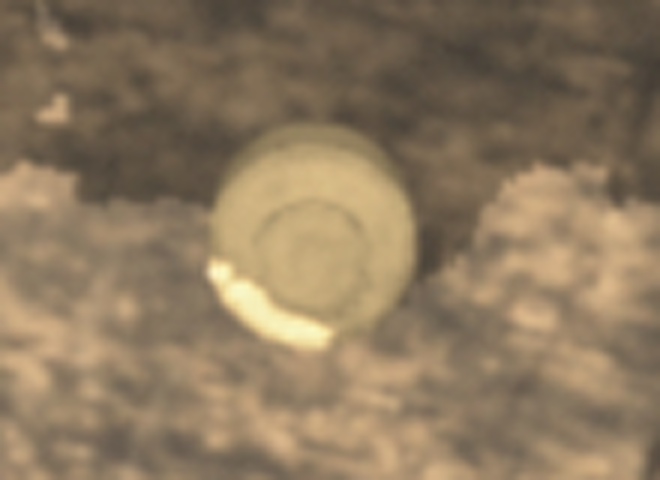

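>>> {"name": "jog_arm", "arguments": {
  "series": [
    {"travel": [0.0,0.001,-0.04],"dr": [0,0,0],"gripper": 0.055},
    {"travel": [0.0,0.001,-0.08],"dr": [0,0,0],"gripper": 0.055},
    {"travel": [0.0,0.001,-0.12],"dr": [0,0,0],"gripper": 0.055},
    {"travel": [0.0,0.001,-0.15],"dr": [0,0,0],"gripper": 0.055},
    {"travel": [0.0,0.001,-0.17],"dr": [0,0,0],"gripper": 0.055},
    {"travel": [0.0,0.001,-0.18],"dr": [0,0,0],"gripper": 0.055},
    {"travel": [0.0,0.001,-0.185],"dr": [0,0,0],"gripper": 0.055},
    {"travel": [0.0,0.001,-0.185],"dr": [0,0,0],"gripper": 0.055}
  ]
}}

```text
time: 2.05
eef_pos: [0.4458, -0.3183, 0.0035]
eef_rot: [[0.97, 0.244, -0.0], [0.244, -0.97, 0.0], [-0.0, -0.0, -1.0]]
wrist_force: [0.4, 0.0, 0.0]
gripper_width: 0.0547
```

>>> {"name": "jog_arm", "arguments": {
  "series": [
    {"travel": [0,0,0],"dr": [0,0,0],"gripper": 0.02},
    {"travel": [0,0,0],"dr": [0,0,0],"gripper": 0.02},
    {"travel": [0,0,0],"dr": [0,0,0],"gripper": 0.02},
    {"travel": [0,0,0],"dr": [0,0,0],"gripper": 0.02},
    {"travel": [0,0,0],"dr": [0,0,0],"gripper": 0.02},
    {"travel": [0,0,0],"dr": [0,0,0],"gripper": 0.02},
    {"travel": [0,0,0],"dr": [0,0,0],"gripper": 0.02}
  ],
  "force": 12
}}

```text
time: 2.63
eef_pos: [0.4462, -0.3185, 0.0045]
eef_rot: [[0.969, 0.246, 0.001], [0.246, -0.969, -0.001], [0.001, 0.001, -1.0]]
wrist_force: [-0.8, 0.0, 6.1]
gripper_width: 0.0313
```

```bash
python3 - <<'E'
from h import *
snap(['wrist'],'2')
E
```

```text
t 2.6333 q [-0.6663 -0.015   1.938  -0.      1.2174 -0.9144] p [ 0.4462 -0.3185  0.0045] z [ 0.001 -0.001 -1.   ] x [0.969 0.246 0.001] F [-0.76  0.01  6.12] w 0.03129124532028173
```

View pics/wrist2.png

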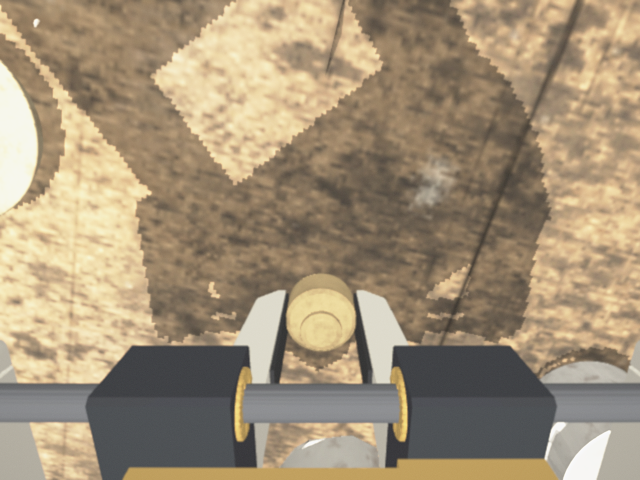

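>>> {"name": "jog_arm", "arguments": {
  "series": [
    {"travel": [0,0,0.01],"dr": [0,0,0],"gripper": 0.02},
    {"travel": [0,0,0.03],"dr": [0,0,0],"gripper": 0.02},
    {"travel": [0,0,0.06],"dr": [0,0,0],"gripper": 0.02},
    {"travel": [0,0,0.1],"dr": [0,0,0],"gripper": 0.02},
    {"travel": [0,0,0.14],"dr": [0,0,0],"gripper": 0.02},
    {"travel": [0,0,0.18],"dr": [0,0,0],"gripper": 0.02},
    {"travel": [0,0,0.22],"dr": [0,0,0],"gripper": 0.02},
    {"travel": [0,0,0.26],"dr": [0,0,0],"gripper": 0.02},
    {"travel": [0,0,0.3],"dr": [0,0,0],"gripper": 0.02},
    {"travel": [0,0,0.34],"dr": [0,0,0],"gripper": 0.02},
    {"travel": [0,0,0.38],"dr": [0,0,0],"gripper": 0.02},
    {"travel": [0,0,0.42],"dr": [0,0,0],"gripper": 0.02},
    {"travel": [0,0,0.45],"dr": [0,0,0],"gripper": 0.02},
    {"travel": [0,0,0.465],"dr": [0,0,0],"gripper": 0.02},
    {"travel": [0,0,0.465],"dr": [0,0,0],"gripper": 0.02}
  ],
  "force": 20
}}

```text
time: 3.93
eef_pos: [0.4456, -0.318, 0.4729]
eef_rot: [[0.969, 0.245, 0.004], [0.245, -0.969, -0.003], [0.003, 0.004, -1.0]]
wrist_force: [-0.3, 0.6, -0.8]
gripper_width: 0.0307
```

```bash
python3 - <<'E'
from h import *
snap(['wrist','side'],'3')
E
```

```text
t 3.9333 q [-0.6664 -0.1167  1.2634 -0.      1.9899 -0.9144] p [ 0.4456 -0.318   0.4729] z [ 0.004 -0.003 -1.   ] x [0.969 0.245 0.003] F [-0.33  0.62 -0.85] w 0.03068085055567195
```

View pics/wrist3.png

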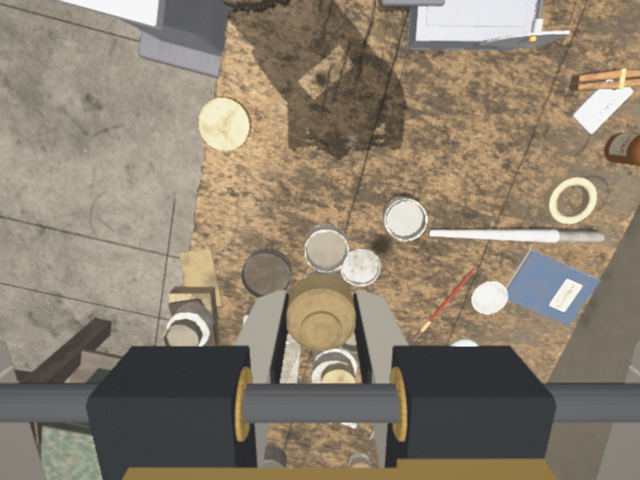

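View pics/side3.png

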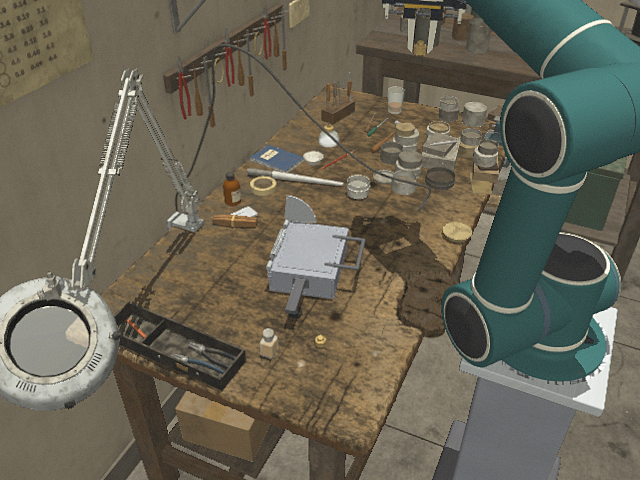

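>>> {"name": "jog_arm", "arguments": {
  "series": [
    {"travel": [0.004,0.02,0],"dr": [0,0,0],"gripper": 0.02},
    {"travel": [0.01,0.05,0],"dr": [0,0,0],"gripper": 0.02},
    {"travel": [0.016,0.085,0],"dr": [0,0,0],"gripper": 0.02},
    {"travel": [0.023,0.12,0],"dr": [0,0,0],"gripper": 0.02},
    {"travel": [0.03,0.157,0],"dr": [0,0,0],"gripper": 0.02},
    {"travel": [0.037,0.194,0],"dr": [0,0,0],"gripper": 0.02},
    {"travel": [0.044,0.231,0],"dr": [0,0,0],"gripper": 0.02},
    {"travel": [0.051,0.268,0],"dr": [0,0,0],"gripper": 0.02},
    {"travel": [0.058,0.305,0],"dr": [0,0,0],"gripper": 0.02},
    {"travel": [0.065,0.342,0],"dr": [0,0,0],"gripper": 0.02},
    {"travel": [0.072,0.379,0],"dr": [0,0,0],"gripper": 0.02},
    {"travel": [0.079,0.416,0],"dr": [0,0,0],"gripper": 0.02},
    {"travel": [0.086,0.45,0],"dr": [0,0,0],"gripper": 0.02},
    {"travel": [0.092,0.48,0],"dr": [0,0,0],"gripper": 0.02},
    {"travel": [0.094,0.496,0],"dr": [0,0,0],"gripper": 0.02},
    {"travel": [0.094,0.496,-0.02],"dr": [0,0,0],"gripper": 0.02},
    {"travel": [0.094,0.496,-0.06],"dr": [0,0,0],"gripper": 0.02},
    {"travel": [0.094,0.496,-0.1],"dr": [0,0,0],"gripper": 0.02},
    {"travel": [0.094,0.496,-0.12],"dr": [0,0,0],"gripper": 0.02},
    {"travel": [0.094,0.496,-0.12],"dr": [0,0,0],"gripper": 0.02}
  ]
}}

```text
time: 5.7
eef_pos: [0.5383, 0.1775, 0.3414]
eef_rot: [[0.969, 0.246, -0.009], [0.246, -0.969, -0.003], [-0.009, 0.0, -1.0]]
wrist_force: [-0.1, -1.1, -2.2]
gripper_width: 0.031
```

```bash
python3 - <<'E'
from h import *
snap(['wrist','top','side'],'4')
E
```

```text
t 5.7 q [ 2.7350e-01 -1.1900e-01  1.4798e+00 -1.0000e-04  1.7902e+00  2.5300e-02] p [0.5383 0.1775 0.3414] z [-0.009 -0.003 -1.   ] x [ 0.969  0.246 -0.009] F [-0.07 -1.07 -2.23] w 0.031038130991613583
```

View pics/wrist4.png

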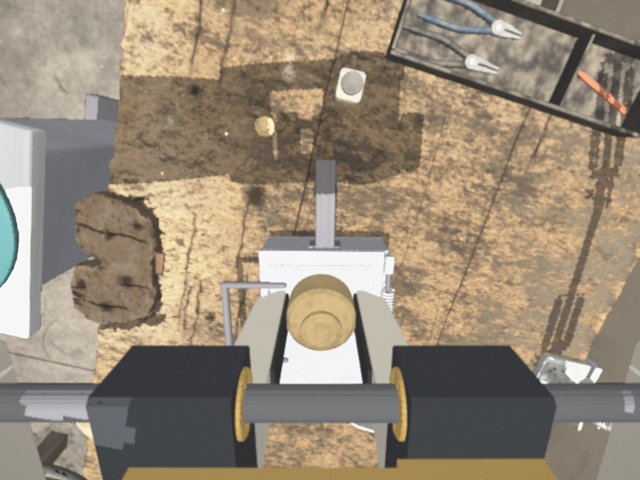

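View pics/side4.png

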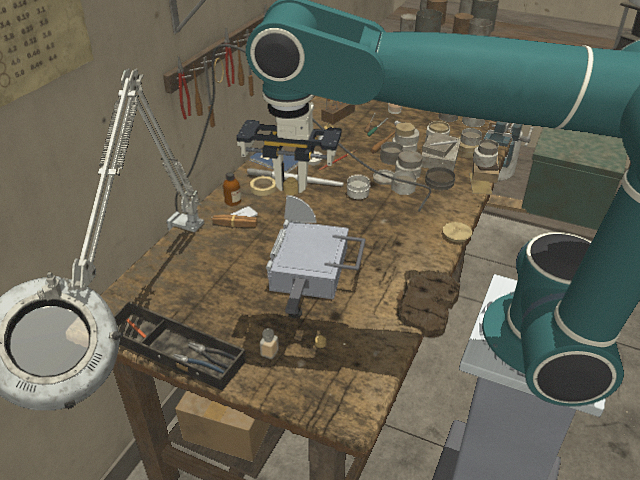

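```bash
python3 - <<'E'
from h import *
f=load('wrist4');c=f['color']
cv2.imwrite('pics/w4c.png',cv2.resize(c[140:300,210:410][...,::-1],None,fx=4,fy=4,interpolation=cv2.INTER_CUBIC))
s=load('side4');cv2.imwrite('pics/s4c.png',cv2.resize(s['color'][180:400,200:380][...,::-1],None,fx=3,fy=3,interpolation=cv2.INTER_CUBIC))
E
```

```text
(no output)
```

View pics/w4c.png

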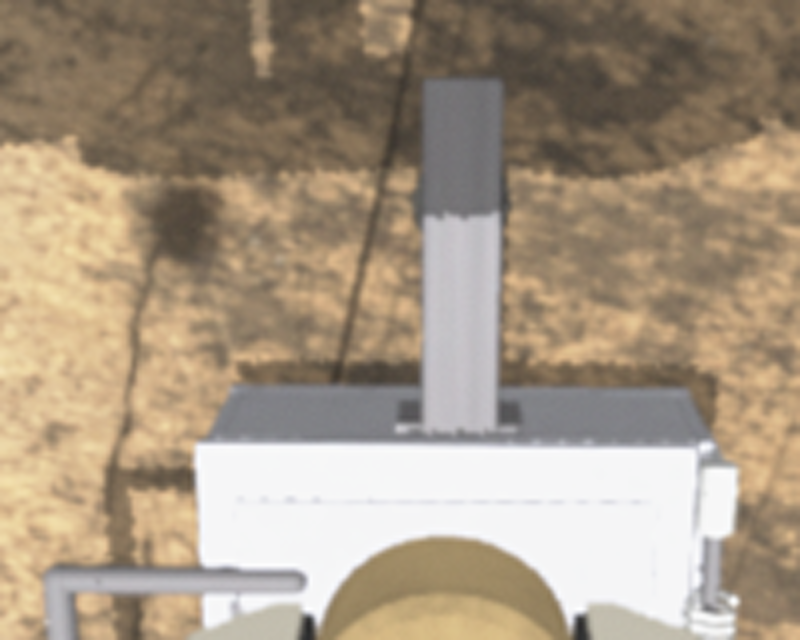

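```bash
python3 - <<'E'
from h import *
f=load('wrist4');g=lambda u,v:onz(f,(210+u/4,140+v/4),.055,f['pose'])
a,b,c,d=[g(*p) for p in((424,80),(504,80),(423,430),(498,430))]
print(a,b,c,d,'w',np.linalg.norm(a-b))
e=(a+b)/2;r=(c+d)/2;y=(e-r)/np.linalg.norm(e-r);print(y,np.linalg.norm(e-r));print('from end',e-.045*y,'from root',r+.065*y)
t=load('top0')
z2=lambda u,v:(180+u/2.6,170+v/2.6)
p=[onz(t,z2(*p),.055) for p in((136,216),(138,240),(253,214),(249,192))]
e=(p[0]+p[1])/2;r=(p[2]+p[3])/2;print('top',e-.045*y,r+.065*y)
R=f['pose'][1];print('pinch', f['pose'][0]-R[:,2]*.0188)
E
```

```text
[0.51922238 0.2201155  0.055     ] [0.54206472 0.22588748 0.055     ] [0.54500059 0.11481109 0.055     ] [0.56797647 0.12066995 0.055     ] w 0.023560303768914697
[-0.23844998  0.97115478  0.        ] 0.10838742781358865
from end [0.5413738  0.17929952 0.055     ] from root [0.54098928 0.18086558 0.055     ]
top [0.53953416 0.17683275 0.055     ] [0.5394844  0.17920812 0.055     ]
pinch [0.53845846 0.17751714 0.36021384]
```

>>> {"name": "jog_arm", "arguments": {
  "series": [
    {"travel": [0.001,0.001,-0.04],"dr": [0,0,0],"gripper": 0.02},
    {"travel": [0.001,0.001,-0.08],"dr": [0,0,0],"gripper": 0.02},
    {"travel": [0.001,0.001,-0.12],"dr": [0,0,0],"gripper": 0.02},
    {"travel": [0.001,0.001,-0.16],"dr": [0,0,0],"gripper": 0.02},
    {"travel": [0.001,0.001,-0.2],"dr": [0,0,0],"gripper": 0.02},
    {"travel": [0.001,0.001,-0.23],"dr": [0,0,0],"gripper": 0.02},
    {"travel": [0.001,0.001,-0.25],"dr": [0,0,0],"gripper": 0.02},
    {"travel": [0.001,0.001,-0.255],"dr": [0,0,0],"gripper": 0.02},
    {"travel": [0.001,0.001,-0.255],"dr": [0,0,0],"gripper": 0.02},
    {"travel": [0.001,0.001,-0.255],"dr": [0,0,0],"gripper": 0.02},
    {"travel": [0.001,0.001,-0.255],"dr": [0,0,0],"gripper": 0.02}
  ]
}}

```text
time: 6.77
eef_pos: [0.542, 0.1792, 0.0962]
eef_rot: [[0.969, 0.246, 0.003], [0.246, -0.969, 0.001], [0.003, -0.0, -1.0]]
wrist_force: [0.0, -0.2, -2.5]
gripper_width: 0.0311
```

```bash
python3 - <<'E'
from h import *
snap(['wrist','side'],'5')
s=load('side5');a=cv2.resize(s['color'][200:380,220:400][...,::-1],None,fx=3,fy=3,interpolation=cv2.INTER_CUBIC)
w=load('wrist5')['color'][...,::-1][120:480,120:520]
w=cv2.resize(w,(600,540));cv2.imwrite('pics/c5.png',cv2.resize(np.hstack([a,w]),None,fx=.7,fy=.7))
E
```

```text
t 6.7667 q [ 0.2745 -0.0525  1.8149  0.      1.3759  0.0265] p [0.542  0.1792 0.0962] z [ 0.003  0.001 -1.   ] x [0.969 0.246 0.003] F [ 0.   -0.22 -2.52] w 0.031119978606537587
```

View pics/c5.png

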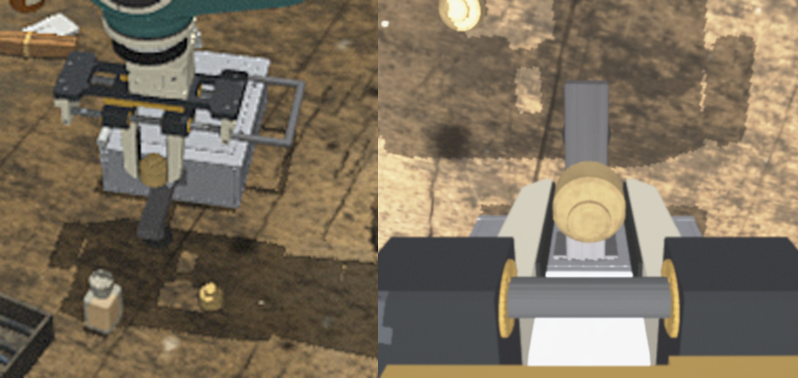

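```bash
python3 - <<'E'
from h import *
f=load('wrist5')
print(onz(f,(320.9,328.6),.0962+.0255,f['pose']))
c=f['color'];cv2.imwrite('pics/w5c.png',cv2.resize(c[170:360,270:370][...,::-1],None,fx=4,fy=4,interpolation=cv2.INTER_CUBIC))
E
```

```text
[0.54137233 0.18197133 0.1217    ]
```

View pics/w5c.png

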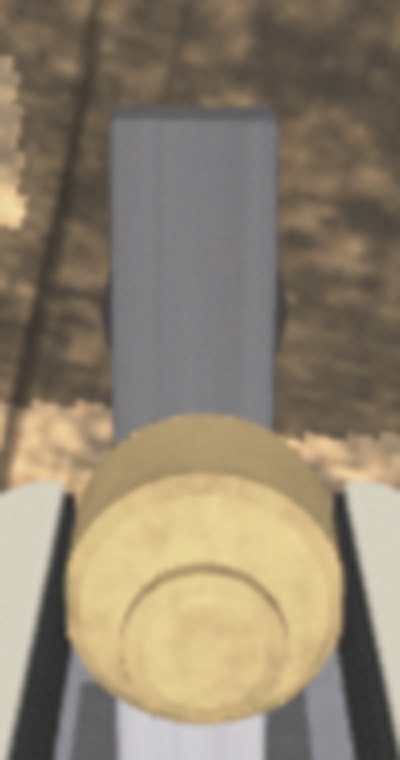

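>>> {"name": "jog_arm", "arguments": {
  "series": [
    {"travel": [-0.001,-0.002,-0.01],"dr": [0,0,0],"gripper": 0.02},
    {"travel": [-0.001,-0.002,-0.02],"dr": [0,0,0],"gripper": 0.02},
    {"travel": [-0.001,-0.002,-0.027],"dr": [0,0,0],"gripper": 0.02},
    {"travel": [-0.001,-0.002,-0.031],"dr": [0,0,0],"gripper": 0.02},
    {"travel": [-0.001,-0.002,-0.033],"dr": [0,0,0],"gripper": 0.02},
    {"travel": [-0.001,-0.002,-0.033],"dr": [0,0,0],"gripper": 0.02},
    {"travel": [-0.001,-0.002,-0.033],"dr": [0,0,0],"gripper": 0.02},
    {"travel": [-0.001,-0.002,-0.033],"dr": [0,0,0],"gripper": 0.02}
  ]
}}

```text
time: 7.53
eef_pos: [0.54, 0.1769, 0.0608]
eef_rot: [[0.969, 0.246, 0.0], [0.246, -0.969, 0.0], [0.0, 0.0, -1.0]]
wrist_force: [-0.3, -0.2, -1.5]
gripper_width: 0.0309
```

```bash
python3 - <<'E'
from h import *
snap(['wrist','side'],'6')
s=load('side6');a=cv2.resize(s['color'][230:320,250:340][...,::-1],None,fx=6,fy=6,interpolation=cv2.INTER_CUBIC)
w=load('wrist6')['color'][...,::-1][120:480,120:520]
w=cv2.resize(w,(600,540));cv2.imwrite('pics/c6.png',cv2.resize(np.hstack([a,w]),None,fx=.7,fy=.7))
E
```

```text
t 7.5333 q [ 0.2717 -0.0275  1.8511 -0.      1.3176  0.0236] p [0.54   0.1769 0.0608] z [ 0.  0. -1.] x [0.969 0.246 0.   ] F [-0.25 -0.17 -1.53] w 0.03094078211157827
```

View pics/c6.png

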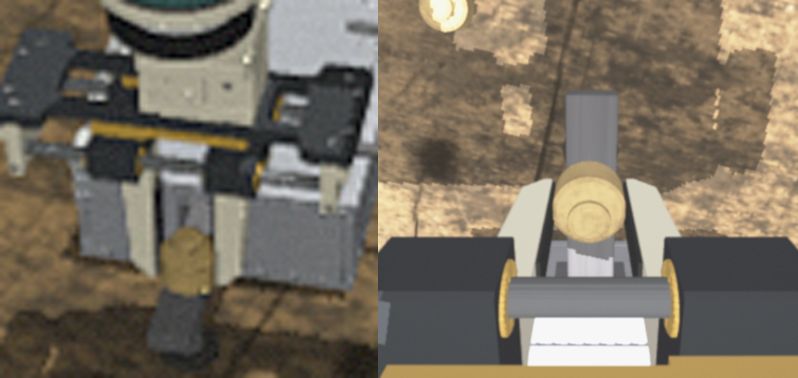

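Still carrying the load (−1.5 N). I'll lower in 0.5 mm steps until contact shows.

>>> {"name": "jog_arm", "arguments": {
  "series": [
    {"travel": [0,0,-0.001],"dr": [0,0,0],"gripper": 0.02},
    {"travel": [0,0,-0.0015],"dr": [0,0,0],"gripper": 0.02},
    {"travel": [0,0,-0.0015],"dr": [0,0,0],"gripper": 0.02},
    {"travel": [0,0,-0.0015],"dr": [0,0,0],"gripper": 0.02}
  ]
}}

```text
time: 7.97
eef_pos: [0.54, 0.1769, 0.0596]
eef_rot: [[0.969, 0.246, 0.0], [0.246, -0.969, 0.0], [0.0, -0.0, -1.0]]
wrist_force: [-2.7, -0.3, 4.9]
gripper_width: 0.0309
```

>>> {"name": "jog_arm", "arguments": {
  "series": [
    {"travel": [0,0,0.0005],"dr": [0,0,0],"gripper": 0.034},
    {"travel": [0,0,0.0005],"dr": [0,0,0],"gripper": 0.04},
    {"travel": [0,0,0.0005],"dr": [0,0,0],"gripper": 0.05},
    {"travel": [0,0,0.0005],"dr": [0,0,0],"gripper": 0.06},
    {"travel": [0,0,0.0005],"dr": [0,0,0],"gripper": 0.06},
    {"travel": [0,0,0.0005],"dr": [0,0,0],"gripper": 0.06},
    {"travel": [0,0,0.0005],"dr": [0,0,0],"gripper": 0.06}
  ]
}}

```text
time: 8.55
eef_pos: [0.5398, 0.1768, 0.0596]
eef_rot: [[0.969, 0.246, -0.0], [0.246, -0.969, -0.0], [-0.0, 0.0, -1.0]]
wrist_force: [-0.4, 0.6, -0.1]
gripper_width: 0.0598
```

```bash
python3 - <<'E'
from h import *
snap(['wrist','side'],'7')
s=load('side7');a=cv2.resize(s['color'][230:320,250:340][...,::-1],None,fx=6,fy=6,interpolation=cv2.INTER_CUBIC)
w=load('wrist7')['color'][...,::-1][120:480,120:520]
w=cv2.resize(w,(600,540));cv2.imwrite('pics/c7.png',cv2.resize(np.hstack([a,w]),None,fx=.7,fy=.7))
E
```

```text
t 8.55 q [ 0.2716 -0.0266  1.8523 -0.      1.316   0.0236] p [0.5398 0.1768 0.0596] z [-0. -0. -1.] x [ 0.969  0.246 -0.   ] F [-0.4   0.6  -0.13] w 0.05975591507211455
```

View pics/c7.png

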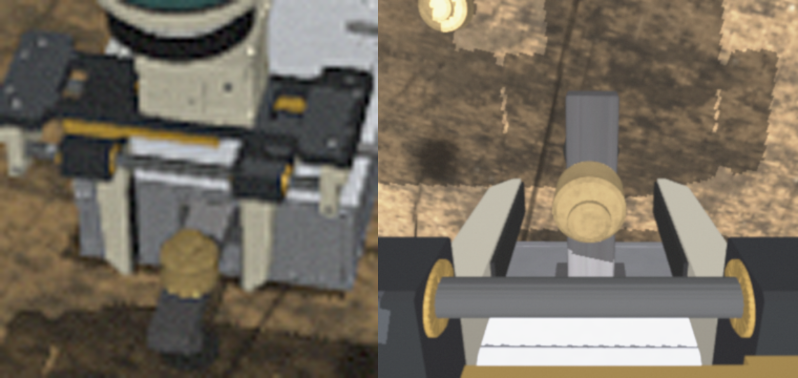

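>>> {"name": "jog_arm", "arguments": {
  "series": [
    {"travel": [0,0,0.01],"dr": [0,0,0],"gripper": 0.06},
    {"travel": [0,0,0.03],"dr": [0,0,0],"gripper": 0.06},
    {"travel": [0,0,0.06],"dr": [0,0,0],"gripper": 0.06},
    {"travel": [0,0,0.1],"dr": [0,0,0],"gripper": 0.06},
    {"travel": [0,0,0.14],"dr": [0,0,0],"gripper": 0.04},
    {"travel": [0,0,0.18],"dr": [0,0,0],"gripper": 0.03},
    {"travel": [0,0,0.22],"dr": [0,0,0],"gripper": 0.03},
    {"travel": [0,0,0.26],"dr": [0,0,0],"gripper": 0.03},
    {"travel": [0,0,0.3],"dr": [0,0,0],"gripper": 0.03},
    {"travel": [0,0,0.34],"dr": [0,0,0],"gripper": 0.03},
    {"travel": [0,0,0.38],"dr": [0,0,0],"gripper": 0.03},
    {"travel": [0,0,0.41],"dr": [0,0,0],"gripper": 0.03},
    {"travel": [0,0,0.42],"dr": [0,0,0],"gripper": 0.03},
    {"travel": [0,0,0.42],"dr": [0,0,0],"gripper": 0.03}
  ]
}}

```text
time: 9.82
eef_pos: [0.5397, 0.1768, 0.483]
eef_rot: [[0.969, 0.246, 0.004], [0.246, -0.969, 0.001], [0.004, -0.0, -1.0]]
wrist_force: [0.5, -0.4, -0.1]
gripper_width: 0.0299
```

```bash
cat > ik.py <<'E'
import numpy as np
from scipy.spatial.transform import Rotation as Ro
from scipy.optimize import least_squares
def fk(q,P=(.18,.475,.62,.441,.0256),sg=1,full=False):
    d1,a2,d4,d6,lat=P
    R=Ro.from_euler('z',q[0]);p=R.apply([0,lat,d1]);pts=[p]
    R=R*Ro.from_euler('y',q[1]);p=p+R.apply([0,0,a2]);pts.append(p)
    R=R*Ro.from_euler('y',q[2]);p=p+R.apply([0,0,d4]);pts.append(p)
    R=R*Ro.from_euler('z',sg*q[3])*Ro.from_euler('y',q[4]);p=p+R.apply([0,0,d6]);pts.append(p)
    R=R*Ro.from_euler('z',q[5])
    return (p,R.as_matrix(),np.array(pts)) if full else (p,R.as_matrix())
LO=np.array([-2.83,-.83,.07,-1.14,.01,-2.97]);HI=np.array([2.83,2.19,2.5,4.28,3,2.97])
def ik(p,R,q0,**k):
    def f(q):
        a,b=fk(q,**k);return np.r_[(a-p)*5,(b-R).ravel()]
    r=least_squares(f,np.clip(q0,LO+1e-3,HI-1e-3),bounds=(LO,HI));return r.x,np.abs(r.fun).max()
E
python3 - <<'E'
from h import *;from ik import *
s,_=snap(['side','top'],'8')
print(fk(s['joint_positions']))
w=cv2.imread('pics/side8.png')[200:380,220:400];t=cv2.imread('pics/top8.png')[200:300,200:340]
cv2.imwrite('pics/c8.png',cv2.resize(w,None,fx=3,fy=3,interpolation=cv2.INTER_CUBIC))
cab=np.array([[.73,.015,.544],[.645,.015,.488],[.589,.013,.432],[.524,.015,.384],[.472,.017,.352],[.436,.016,.333],[.405,.006,.319],[.369,-.02,.297],[.343,-.043,.281],[.317,-.065,.261],[.328,-.028,.224]])
cab=np.concatenate([np.linspace(cab[i],cab[i+1],10) for i in range(len(cab)-1)])
X=np.array([.97,.243,0]);X/=np.linalg.norm(X);Y=np.array([-X[1],X[0],0]);Z=np.array([0,0,1.])
hinge=np.array([.657,.037,.068])
for th in (25,35,45):
  for off in (-.025,):
    q=np.array(s['joint_positions']);q[0]=-.5
    zt=np.sin(np.radians(th))*Y-np.cos(np.radians(th))*Z
    R=np.stack([X,np.cross(zt,X),zt],1)
    for a in (0,.3,.6,.9,1.15):
        g=hinge-.207*np.cos(a)*X+.207*np.sin(a)*Z+off*Y
        q,e=ik(g+.0188*zt,R,q);p,_,pts=fk(q,full=True)
        def d(a0,b0):
            u=np.linspace(0,1,60)[:,None];L=a0+(b0-a0)*u
            D=np.linalg.norm(L[:,None]-cab[None],axis=2);return D.min()
        print(th,a,q.round(2),round(e,4),'wrist',pts[2].round(3),'d fore %.3f tool %.3f upper %.3f'%(d(pts[1],pts[2]),d(pts[2],pts[3]),d(pts[0],pts[1])))
E
```

```text
t 9.8167 q [ 0.2717 -0.066   1.1994 -0.      2.0039  0.0235] p [0.5397 0.1768 0.483 ] z [ 0.004  0.001 -1.   ] x [0.969 0.246 0.004] F [ 0.52 -0.38 -0.12] w 0.029868447940904177
(array([0.50579933, 0.1674554 , 0.47559914]), array([[-9.69365869e-01, -2.45586114e-01,  4.15612751e-03],
       [-2.45583517e-01,  9.69374775e-01,  1.13197209e-03],
       [-4.30684180e-03,  7.66186966e-05, -9.99990723e-01]]))
25 0 [-0.44 -0.08  1.99  0.33  1.53  2.39] 0.0 wrist [ 0.506 -0.211  0.451] d fore 0.230 tool 0.158 upper 0.323
25 0.3 [-0.43 -0.1   1.9   0.34  1.62  2.43] 0.0 wrist [ 0.515 -0.208  0.512] d fore 0.246 tool 0.140 upper 0.324
25 0.6 [-0.4  -0.08  1.79  0.35  1.7   2.49] 0.0 wrist [ 0.541 -0.202  0.568] d fore 0.252 tool 0.117 upper 0.324
25 0.9 [-0.36 -0.01  1.65  0.36  1.75  2.56] 0.0 wrist [ 0.582 -0.192  0.613] d fore 0.249 tool 0.098 upper 0.322
25 1.15 [-0.32  0.06  1.53  0.37  1.78  2.61] 0.0 wrist [ 0.624 -0.181  0.64 ] d fore 0.240 tool 0.090 upper 0.316
35 0 [-0.53  0.03  1.94  0.42  1.62  2.29] 0.0 wrist [ 0.521 -0.272  0.414] d fore 0.251 tool 0.178 upper 0.314
35 0.3 [-0.51
[... 312 characters left out ...]
.118 upper 0.312
35 1.15 [-0.4   0.14  1.51  0.5   1.86  2.55] 0.0 wrist [ 0.64  -0.243  0.603] d fore 0.269 tool 0.110 upper 0.305
45 0 [-0.59  0.16  1.89  0.5   1.72  2.22] 0.0 wrist [ 0.535 -0.327  0.367] d fore 0.256 tool 0.190 upper 0.299
45 0.3 [-0.58  0.12  1.82  0.52  1.8   2.28] 0.0 wrist [ 0.544 -0.325  0.428] d fore 0.283 tool 0.168 upper 0.304
45 0.6 [-0.55  0.12  1.73  0.55  1.87  2.35] 0.0 wrist [ 0.57  -0.318  0.483] d fore 0.302 tool 0.153 upper 0.305
45 0.9 [-0.5   0.16  1.61  0.58  1.91  2.44] 0.0 wrist [ 0.611 -0.308  0.529] d fore 0.299 tool 0.132 upper 0.301
45 1.15 [-0.46  0.22  1.49  0.61  1.93  2.51] 0.0 wrist [ 0.654 -0.297  0.555] d fore 0.288 tool 0.125 upper 0.293
```

View pics/c8.png

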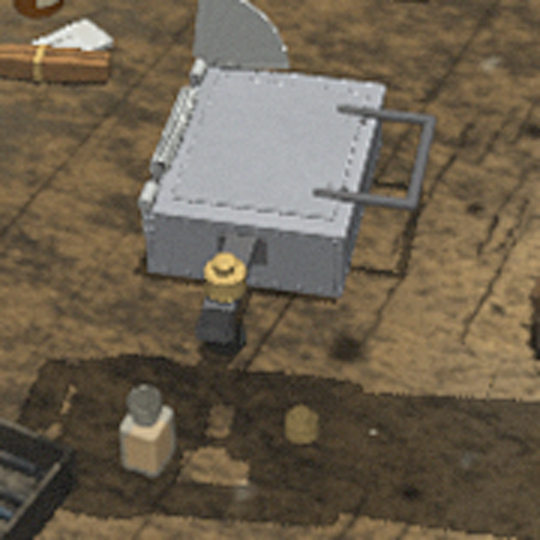

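>>> {"name": "jog_arm", "arguments": {
  "series": [
    {"travel": [-0.004,-0.03,0],"dr": [0,0,0],"gripper": 0.03},
    {"travel": [-0.009,-0.065,0],"dr": [0,0,0],"gripper": 0.03},
    {"travel": [-0.014,-0.1,0],"dr": [0,0,0],"gripper": 0.03},
    {"travel": [-0.02,-0.14,0],"dr": [0,0,0],"gripper": 0.03},
    {"travel": [-0.025,-0.18,0],"dr": [0,0,0],"gripper": 0.03},
    {"travel": [-0.03,-0.22,0],"dr": [0,0,0],"gripper": 0.03},
    {"travel": [-0.035,-0.26,0],"dr": [0,0,0],"gripper": 0.03},
    {"travel": [-0.04,-0.3,0],"dr": [0,0,0],"gripper": 0.03},
    {"travel": [-0.05,-0.34,0],"dr": [4.85,1.2,0],"gripper": 0.03},
    {"travel": [-0.055,-0.38,-0.02],"dr": [9.7,2.4,0],"gripper": 0.03},
    {"travel": [-0.06,-0.41,-0.05],"dr": [14.5,3.6,0],"gripper": 0.03},
    {"travel": [-0.06,-0.42,-0.08],"dr": [19.4,4.9,0],"gripper": 0.03},
    {"travel": [-0.06,-0.42,-0.12],"dr": [24.2,6.1,0],"gripper": 0.03},
    {"travel": [-0.06,-0.42,-0.16],"dr": [29,7.3,0],"gripper": 0.03},
    {"travel": [-0.06,-0.42,-0.18],"dr": [34,8.5,0],"gripper": 0.03},
    {"travel": [-0.06,-0.42,-0.18],"dr": [34,8.5,0],"gripper": 0.03},
    {"travel": [-0.06,-0.42,-0.18],"dr": [34,8.5,0],"gripper": 0.03},
    {"travel": [-0.06,-0.42,-0.18],"dr": [34,8.5,0],"gripper": 0.03}
  ]
}}

```text
time: 11.42
eef_pos: [0.48, -0.2431, 0.3012]
eef_rot: [[0.969, 0.203, -0.138], [0.245, -0.796, 0.554], [0.003, -0.571, -0.821]]
wrist_force: [-0.2, -0.2, 0.3]
gripper_width: 0.0297
```

```bash
python3 - <<'E'
from h import *;from ik import *
s,_=snap(['side','top','wrist'],'9')
print(fk(s['joint_positions']))
a=cv2.imread('pics/side9.png');b=cv2.imread('pics/wrist9.png')
cv2.imwrite('pics/c9.png',cv2.resize(np.hstack([a,b]),(800,300)))
E
```

```text
t 11.4167 q [-0.7052  0.086   1.4282  0.3969  2.1058 -0.8333] p [ 0.48   -0.2431  0.3012] z [-0.138  0.554 -0.821] x [0.969 0.245 0.003] F [-0.23 -0.24  0.28] w 0.029650592780846967
(array([ 0.45820451, -0.16383081,  0.3262727 ]), array([[-0.96944193, -0.20286816, -0.13793788],
       [-0.24530634,  0.79550512,  0.55407256],
       [-0.00267339,  0.57097821, -0.82096086]]))
```

View pics/side9.png

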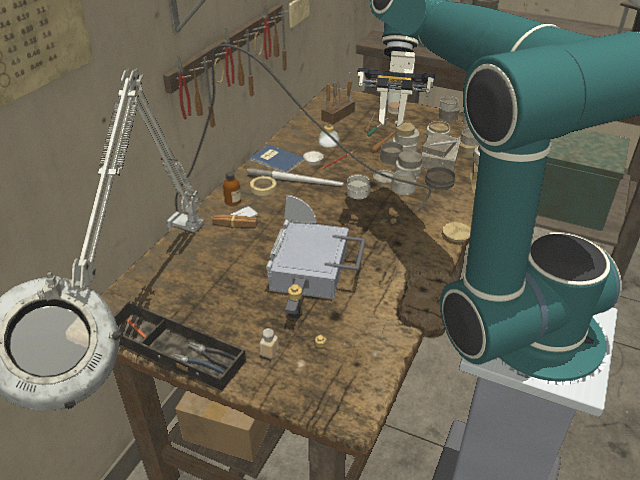

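View pics/wrist9.png

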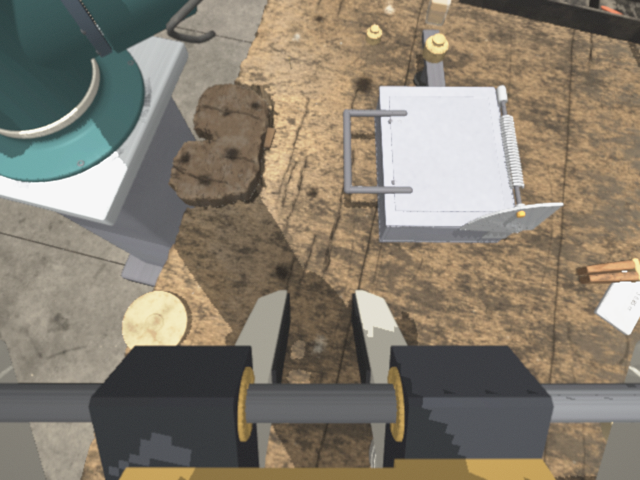

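View pics/top9.png

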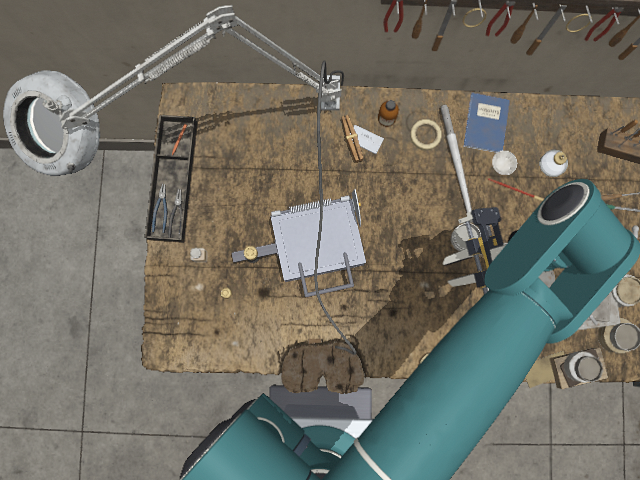

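```bash
python3 - <<'E'
from h import *
f=load('wrist9');c=f['color']
cv2.imwrite('pics/w9c.png',cv2.resize(c[80:250,325:525][...,::-1],None,fx=4,fy=4,interpolation=cv2.INTER_CUBIC))
E
```

```text
(no output)
```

View pics/w9c.png

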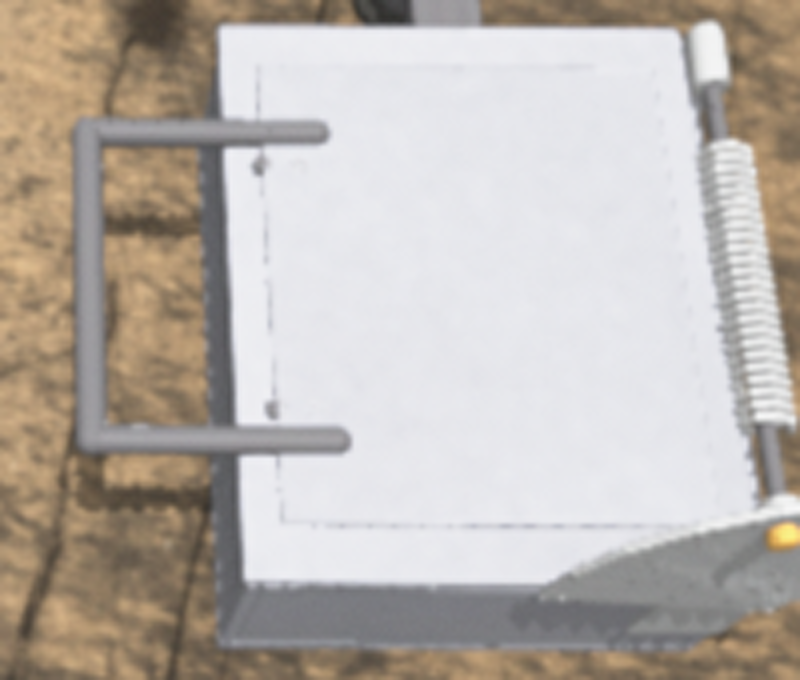

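```bash
python3 - <<'E'
from h import *
f=load('wrist9');g=lambda u,v,z=.068:onz(f,(325+u/4,80+v/4),z,f['pose'])
a,b=g(88,133),g(92,439);print(a,b,np.linalg.norm(a-b),'mid',(a+b)/2,(a-b)/np.linalg.norm(a-b))
h1,h2=g(712,95),g(768,440);print('hinge',h1,h2,(h1+h2)/2)
print('plate',g(219,28,.074),g(245,582,.074))
t=load('top9')
z2=lambda u,v:(180+u/2.6,170+v/2.6)
m=(a+b)/2;Y=(a-b)/np.linalg.norm(a-b);X=np.array([Y[1],-Y[0],0]);print('hinge from bar',m+.207*X)
E
```

```text
[0.44486587 0.04157885 0.068     ] [ 0.4705644  -0.06508191  0.068     ] 0.10971295781099674 mid [ 0.45771513 -0.01175153  0.068     ] [-2.34234226e-01  9.72180193e-01 -5.05967138e-16]
hinge [0.64152702 0.106953   0.068     ] [ 0.67104705 -0.01463292  0.068     ] [0.65628703 0.04616004 0.068     ]
plate [0.47828804 0.08758548 0.074     ] [ 0.52424013 -0.10165042  0.074     ]
hinge from bar [0.65895643 0.03673495 0.068     ]
```

>>> {"name": "jog_arm", "arguments": {
  "series": [
    {"travel": [0,0.025,-0.025],"dr": [0,0,0],"gripper": 0.03},
    {"travel": [0,0.05,-0.05],"dr": [0,0,0],"gripper": 0.03},
    {"travel": [0,0.08,-0.08],"dr": [0,0,0],"gripper": 0.03},
    {"travel": [0,0.11,-0.11],"dr": [0,0,0],"gripper": 0.03},
    {"travel": [0,0.13,-0.125],"dr": [0,0,0],"gripper": 0.03},
    {"travel": [0,0.139,-0.134],"dr": [0,0,0],"gripper": 0.03},
    {"travel": [0,0.139,-0.134],"dr": [0,0,0],"gripper": 0.03},
    {"travel": [0,0.139,-0.134],"dr": [0,0,0],"gripper": 0.03},
    {"travel": [0,0.139,-0.134],"dr": [0,0,0],"gripper": 0.03}
  ]
}}

```text
time: 12.32
eef_pos: [0.4806, -0.1053, 0.1674]
eef_rot: [[0.97, 0.203, -0.137], [0.245, -0.794, 0.556], [0.004, -0.572, -0.82]]
wrist_force: [-0.2, -0.5, 0.2]
gripper_width: 0.0298
```

```bash
python3 - <<'E'
from h import *
s,_=snap(['side','wrist'],'10')
R=s['eef_rot'];print('to target',np.array([.4606,-.0262,.0526])-s['eef_pos'])
E
```

```text
t 12.3167 q [-0.5256 -0.0215  1.7568  0.4404  1.8317 -0.752 ] p [ 0.4806 -0.1053  0.1674] z [-0.137  0.556 -0.82 ] x [0.97  0.245 0.004] F [-0.23 -0.52  0.24] w 0.029786435147686505
to target [-0.01996596  0.07906761 -0.11482322]
```

View pics/wrist10.png

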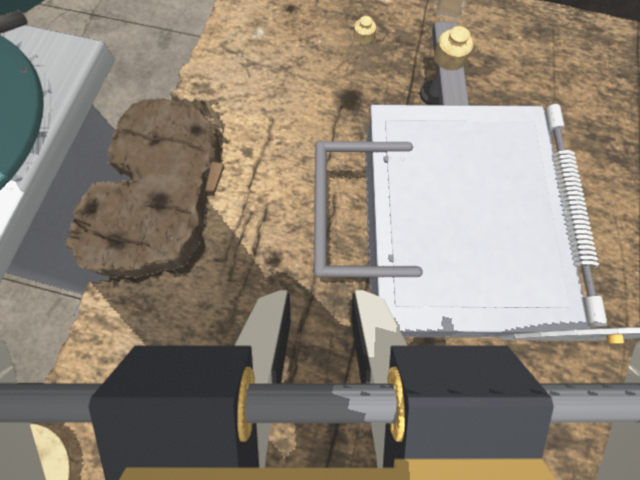

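View pics/side10.png

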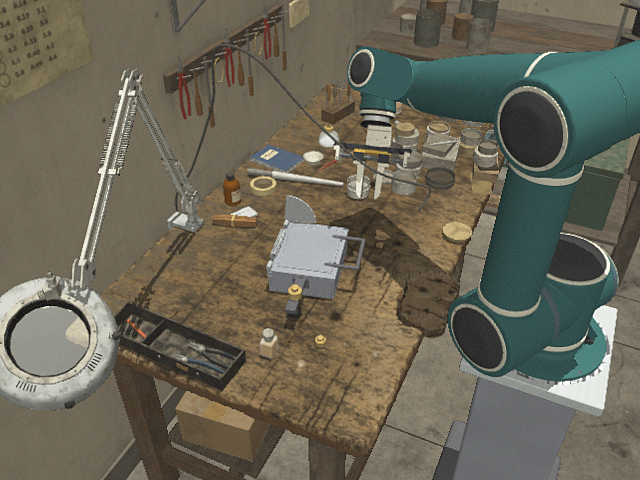

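>>> {"name": "jog_arm", "arguments": {
  "series": [
    {"travel": [-0.004,0.016,-0.023],"dr": [0,0,0],"gripper": 0.03},
    {"travel": [-0.008,0.032,-0.046],"dr": [0,0,0],"gripper": 0.03},
    {"travel": [-0.012,0.048,-0.069],"dr": [0,0,0],"gripper": 0.03},
    {"travel": [-0.0155,0.062,-0.09],"dr": [0,0,0],"gripper": 0.03},
    {"travel": [-0.0185,0.073,-0.106],"dr": [0,0,0],"gripper": 0.03},
    {"travel": [-0.02,0.079,-0.115],"dr": [0,0,0],"gripper": 0.03},
    {"travel": [-0.02,0.079,-0.115],"dr": [0,0,0],"gripper": 0.03},
    {"travel": [-0.02,0.079,-0.115],"dr": [0,0,0],"gripper": 0.03},
    {"travel": [-0.02,0.079,-0.115],"dr": [0,0,0],"gripper": 0.03}
  ]
}}

```text
time: 13.17
eef_pos: [0.4607, -0.0261, 0.0519]
eef_rot: [[0.97, 0.202, -0.138], [0.245, -0.794, 0.557], [0.003, -0.573, -0.819]]
wrist_force: [0.3, 0.2, 0.7]
gripper_width: 0.03
```

```bash
python3 - <<'E'
from h import *
s,_=snap(['side','wrist'],'11')
print('to target',np.array([.4606,-.0262,.0526])-s['eef_pos'])
a=cv2.resize(cv2.imread('pics/side11.png')[150:330,260:440],None,fx=3,fy=3,interpolation=cv2.INTER_CUBIC)
w=cv2.resize(cv2.imread('pics/wrist11.png')[120:480,120:520],(600,540));cv2.imwrite('pics/c11.png',cv2.resize(np.hstack([a,w]),None,fx=.7,fy=.7))
E
```

```text
t 13.1667 q [-0.4165 -0.0267  1.9626  0.4708  1.6062 -0.7448] p [ 0.4607 -0.0261  0.0519] z [-0.138  0.557 -0.819] x [0.97  0.245 0.003] F [0.3  0.22 0.73] w 0.02995841777496152
to target [-0.00014342 -0.00011116  0.0007156 ]
```

View pics/c11.png

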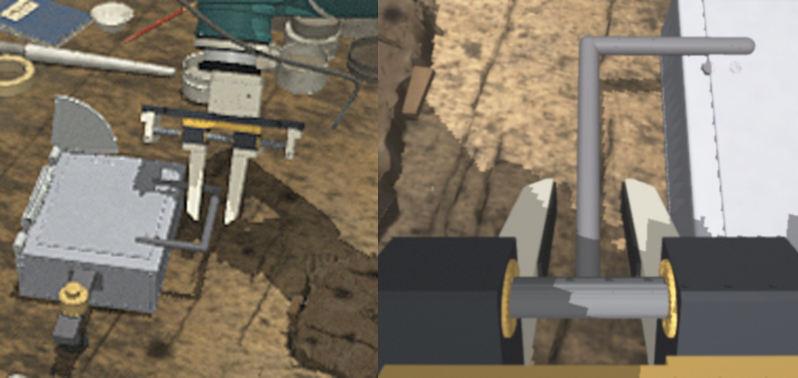

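Bar sits centred between the fingers. Close gently.

>>> {"name": "jog_arm", "arguments": {
  "series": [
    {"travel": [0,0,0],"dr": [0,0,0],"gripper": 0.02},
    {"travel": [0,0,0],"dr": [0,0,0],"gripper": 0.012},
    {"travel": [0,0,0],"dr": [0,0,0],"gripper": 0.002},
    {"travel": [0,0,0],"dr": [0,0,0],"gripper": 0.002},
    {"travel": [0,0,0],"dr": [0,0,0],"gripper": 0.002},
    {"travel": [0,0,0],"dr": [0,0,0],"gripper": 0.002}
  ],
  "force": 15
}}

```text
time: 13.77
eef_pos: [0.4601, -0.0252, 0.0508]
eef_rot: [[0.97, 0.202, -0.139], [0.245, -0.794, 0.557], [0.002, -0.574, -0.819]]
wrist_force: [3.9, -1.8, 0.0]
gripper_width: 0.0094
```

```bash
python3 - <<'E'
from h import *
X=np.array([.9715,.237,0])
from bench import arm
s=arm.observe();print(s['wrist_force'],s['torque'],s['gripper_width'],s['eef_pos'])
for a in (5,10,15,20,25,30,35,40,45,50,55,60,65,68):
    r=np.radians(a);d=.207*((1-np.cos(r))*X+np.sin(r)*np.array([0,0,1]));print(a,d.round(4))
E
```

```text
[ 3.88951395 -1.82421919  0.0261742 ] [-0.39303328 -0.44505749 -0.17900835] 0.00940162734723482 [ 0.46006886 -0.02522135  0.05075085]
5 [0.0008 0.0002 0.018 ]
10 [0.0031 0.0007 0.0359]
15 [0.0069 0.0017 0.0536]
20 [0.0121 0.003  0.0708]
25 [0.0188 0.0046 0.0875]
30 [0.0269 0.0066 0.1035]
35 [0.0364 0.0089 0.1187]
40 [0.047  0.0115 0.1331]
45 [0.0589 0.0144 0.1464]
50 [0.0718 0.0175 0.1586]
55 [0.0858 0.0209 0.1696]
60 [0.1006 0.0245 0.1793]
65 [0.1161 0.0283 0.1876]
68 [0.1258 0.0307 0.1919]
```

>>> {"name": "jog_arm", "arguments": {
  "series": [
    {"travel": [0.0002,0.0,0.009],"dr": [0,0,0],"gripper": 0.002},
    {"travel": [0.0008,0.0002,0.018],"dr": [0,0,0],"gripper": 0.002},
    {"travel": [0.0018,0.0004,0.027],"dr": [0,0,0],"gripper": 0.002},
    {"travel": [0.0031,0.0007,0.0359],"dr": [0,0,0],"gripper": 0.002},
    {"travel": [0.005,0.0012,0.045],"dr": [0,0,0],"gripper": 0.002},
    {"travel": [0.0069,0.0017,0.0536],"dr": [0,0,0],"gripper": 0.002},
    {"travel": [0.0095,0.0023,0.062],"dr": [0,0,0],"gripper": 0.002},
    {"travel": [0.0121,0.003,0.0708],"dr": [0,0,0],"gripper": 0.002},
    {"travel": [0.0155,0.0038,0.079],"dr": [0,0,0],"gripper": 0.002},
    {"travel": [0.0188,0.0046,0.0875],"dr": [0,0,0],"gripper": 0.002},
    {"travel": [0.0188,0.0046,0.0875],"dr": [0,0,0],"gripper": 0.002}
  ]
}}

```text
time: 14.68
eef_pos: [0.4802, -0.0202, 0.1398]
eef_rot: [[0.97, 0.203, -0.136], [0.245, -0.794, 0.557], [0.005, -0.574, -0.819]]
wrist_force: [11.8, 3.5, -7.5]
gripper_width: 0.0093
```

```bash
python3 - <<'E'
from h import *
s,_=snap(['side','wrist'],'12')
a=cv2.resize(cv2.imread('pics/side12.png')[150:330,260:440],None,fx=3,fy=3,interpolation=cv2.INTER_CUBIC)
w=cv2.resize(cv2.imread('pics/wrist12.png')[120:480,120:520],(600,540));cv2.imwrite('pics/c12.png',cv2.resize(np.hstack([a,w]),None,fx=.7,fy=.7))
E
```

```text
t 14.6833 q [-0.3932 -0.0784  1.8583  0.4877  1.7333 -0.6536] p [ 0.4802 -0.0202  0.1398] z [-0.136  0.557 -0.819] x [0.97  0.245 0.005] F [11.77  3.54 -7.5 ] w 0.009311184107339651
```

View pics/c12.png

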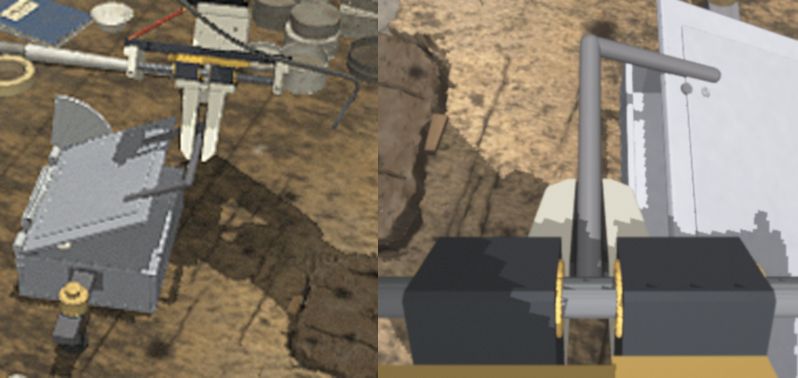

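>>> {"name": "jog_arm", "arguments": {
  "series": [
    {"travel": [0.0045,0.0011,0.0075],"dr": [0,0,0],"gripper": 0.002},
    {"travel": [0.0098,0.0024,0.015],"dr": [0,0,0],"gripper": 0.002},
    {"travel": [0.0143,0.0035,0.0227],"dr": [0,0,0],"gripper": 0.002},
    {"travel": [0.0192,0.0047,0.0301],"dr": [0,0,0],"gripper": 0.002},
    {"travel": [0.0243,0.006,0.0373],"dr": [0,0,0],"gripper": 0.002},
    {"travel": [0.0297,0.0073,0.0443],"dr": [0,0,0],"gripper": 0.002},
    {"travel": [0.0355,0.0087,0.051],"dr": [0,0,0],"gripper": 0.002},
    {"travel": [0.0415,0.0101,0.0575],"dr": [0,0,0],"gripper": 0.002},
    {"travel": [0.0478,0.0116,0.0637],"dr": [0,0,0],"gripper": 0.002},
    {"travel": [0.0543,0.0132,0.0696],"dr": [0,0,0],"gripper": 0.002},
    {"travel": [0.0543,0.0132,0.0696],"dr": [0,0,0],"gripper": 0.002}
  ]
}}

```text
time: 15.7
eef_pos: [0.5334, -0.0071, 0.2102]
eef_rot: [[0.969, 0.203, -0.139], [0.246, -0.793, 0.557], [0.002, -0.574, -0.819]]
wrist_force: [-8.1, -6.0, 9.7]
gripper_width: 0.0097
```

```bash
cat > lid.py <<'E'
from h import *
def rep(tag):
    s,_=snap(['side','wrist','top'],tag)
    R=np.array(s['eef_rot']);g=np.array(s['eef_pos'])-.0188*R[:,2]
    X=np.array([.9715,.237,0]);h=np.array([.659,.0367,.068])
    d=g-h;print('grip rel hinge X %.4f Z %.4f rad %.4f ang %.2f deg %.3f'%(d@X,d[2],np.hypot(d@X,d[2]),np.degrees(np.arctan2(d[2],-(d@X))),np.arctan2(d[2],-(d@X))))
    a=cv2.resize(cv2.imread(f'pics/side{tag}.png')[110:330,230:450],(540,540),interpolation=cv2.INTER_CUBIC)
    w=cv2.resize(cv2.imread(f'pics/wrist{tag}.png')[60:480,120:600],(600,540));cv2.imwrite(f'pics/c{tag}.png',cv2.resize(np.hstack([a,w]),None,fx=.7,fy=.7))
E
python3 -c "
from lid import *
rep('13')"
```

```text
t 15.7 q [-0.3384 -0.0188  1.6839  0.5158  1.811  -0.549 ] p [ 0.5334 -0.0071  0.2102] z [-0.139  0.557 -0.819] x [0.969 0.246 0.002] F [-8.08 -6.01  9.67] w 0.009680046705061927
grip rel hinge X -0.1323 Z 0.1576 rad 0.2058 ang 49.98 deg 0.872
```

View pics/c13.png

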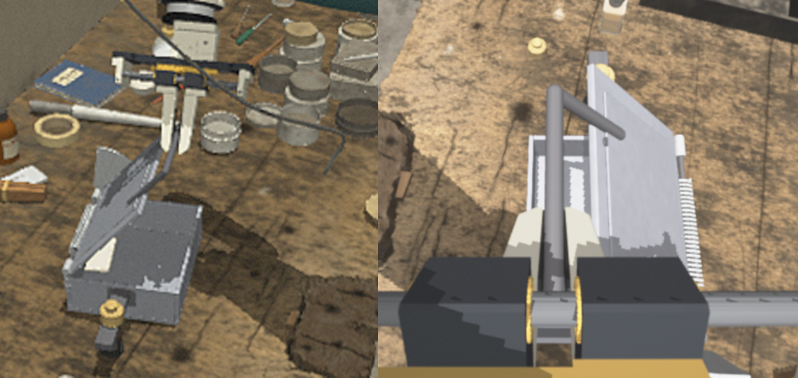

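>>> {"name": "jog_arm", "arguments": {
  "series": [
    {"travel": [0.0037,0.0009,0.0037],"dr": [0,0,0],"gripper": 0.002},
    {"travel": [0.0077,0.0019,0.0075],"dr": [0,0,0],"gripper": 0.002},
    {"travel": [0.0119,0.0029,0.0107],"dr": [0,0,0],"gripper": 0.002},
    {"travel": [0.0163,0.004,0.0138],"dr": [0,0,0],"gripper": 0.002},
    {"travel": [0.0207,0.0051,0.0168],"dr": [0,0,0],"gripper": 0.002},
    {"travel": [0.0252,0.0062,0.0197],"dr": [0,0,0],"gripper": 0.002},
    {"travel": [0.0298,0.0073,0.0224],"dr": [0,0,0],"gripper": 0.002},
    {"travel": [0.0344,0.0084,0.0251],"dr": [0,0,0],"gripper": 0.002},
    {"travel": [0.0391,0.0095,0.0275],"dr": [0,0,0],"gripper": 0.002},
    {"travel": [0.0439,0.0107,0.0299],"dr": [0,0,0],"gripper": 0.002},
    {"travel": [0.0479,0.0117,0.0317],"dr": [0,0,0],"gripper": 0.002},
    {"travel": [0.0519,0.0127,0.0335],"dr": [0,0,0],"gripper": 0.002},
    {"travel": [0.0519,0.0127,0.0335],"dr": [0,0,0],"gripper": 0.002},
    {"travel": [0.0519,0.0127,0.0335],"dr": [0,0,0],"gripper": 0.002},
    {"travel": [0.0519,0.0127,0.0335],"dr": [0,0,0],"gripper": 0.002}
  ]
}}

```text
time: 17.1
eef_pos: [0.5848, 0.0054, 0.2409]
eef_rot: [[0.97, 0.201, -0.14], [0.245, -0.793, 0.557], [0.001, -0.574, -0.819]]
wrist_force: [-0.0, 1.6, -1.4]
gripper_width: 0.0098
```

```bash
python3 -c "
from lid import *
rep('14')"
```

```text
t 17.1 q [-0.2939  0.0677  1.5459  0.5356  1.8335 -0.4809] p [0.5848 0.0054 0.2409] z [-0.14   0.557 -0.819] x [0.97  0.245 0.001] F [-0.03  1.64 -1.4 ] w 0.009807112736341465
grip rel hinge X -0.0795 Z 0.1883 rad 0.2044 ang 67.12 deg 1.171
```

View pics/c14.png

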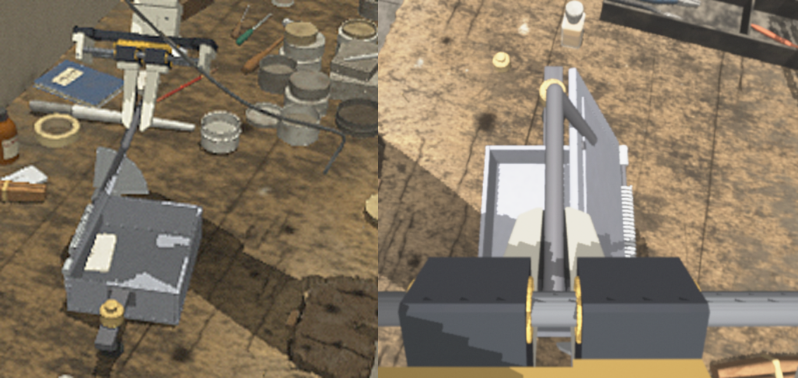

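```bash
python3 - <<'E'
from h import *
for tag in('13','14'):
    c=cv2.imread(f'pics/wrist{tag}.png')[100:290,260:430];cv2.imwrite(f'pics/wc{tag}.png',cv2.resize(c,None,fx=3.5,fy=3.5,interpolation=cv2.INTER_CUBIC))
E
```

```text
(no output)
```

View pics/wc14.png

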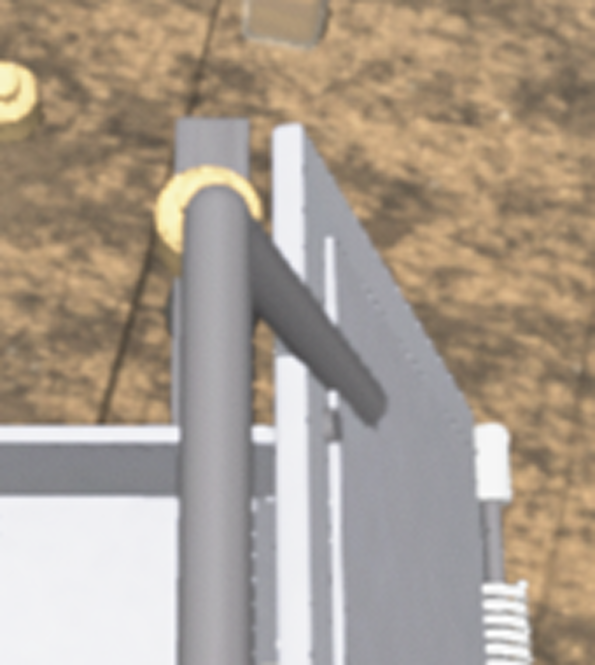

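```bash
python3 - <<'E'
from h import *
f=load('wrist14');X=np.array([.9715,.237,0]);Y=np.array([-.237,.9715,0]);h=np.array([.659,.0367,.068])
for v,yy in((215,.055),(188,.055)):
    o,d=ray(f,(260+217/3.5,100+v/3.5),f['pose'])
    p=o+d*((yy-(o-h)@Y)/(d@Y));q=p-h;print(q@X,q[2],np.hypot(q@X,q[2]),np.degrees(np.arctan2(q[2],-(q@X))))
E
```

```text
-0.07914579541587993 0.1950959512711094 0.21053856448259406 67.9187735290479
-0.079181905616932 0.2021809033021686 0.21713335035689377 68.61275674054338
```

>>> {"name": "jog_arm", "arguments": {
  "series": [
    {"travel": [-0.004,-0.001,-0.0018],"dr": [0,0,0],"gripper": 0.002},
    {"travel": [-0.008,-0.002,-0.0036],"dr": [0,0,0],"gripper": 0.002},
    {"travel": [-0.0127,-0.0032,-0.0059],"dr": [0,0,0],"gripper": 0.002},
    {"travel": [-0.0174,-0.0043,-0.0084],"dr": [0,0,0],"gripper": 0.002},
    {"travel": [-0.022,-0.0054,-0.011],"dr": [0,0,0],"gripper": 0.002},
    {"travel": [-0.0266,-0.0065,-0.0138],"dr": [0,0,0],"gripper": 0.002},
    {"travel": [-0.0311,-0.0076,-0.0167],"dr": [0,0,0],"gripper": 0.002},
    {"travel": [-0.0355,-0.0087,-0.0196],"dr": [0,0,0],"gripper": 0.002},
    {"travel": [-0.0388,-0.0095,-0.022],"dr": [0,0,0],"gripper": 0.002},
    {"travel": [-0.042,-0.0103,-0.0244],"dr": [0,0,0],"gripper": 0.002},
    {"travel": [-0.042,-0.0103,-0.0244],"dr": [0,0,0],"gripper": 0.002},
    {"travel": [-0.042,-0.0103,-0.0244],"dr": [0,0,0],"gripper": 0.002},
    {"travel": [-0.042,-0.0103,-0.0244],"dr": [0,0,0],"gripper": 0.002},
    {"travel": [-0.042,-0.0103,-0.0244],"dr": [0,0,0],"gripper": 0.002},
    {"travel": [-0.042,-0.0103,-0.0244],"dr": [0,0,0],"gripper": 0.002},
    {"travel": [-0.042,-0.0103,-0.0244],"dr": [0,0,0],"gripper": 0.002},
    {"travel": [-0.042,-0.0103,-0.0244],"dr": [0,0,0],"gripper": 0.002}
  ]
}}

```text
time: 18.67
eef_pos: [0.5429, -0.005, 0.2171]
eef_rot: [[0.969, 0.202, -0.139], [0.245, -0.793, 0.557], [0.002, -0.574, -0.819]]
wrist_force: [-4.5, 2.7, 5.8]
gripper_width: 0.0094
```

```bash
python3 -c "
from lid import *
rep('15')
c=cv2.imread('pics/wrist15.png')[100:290,260:430];cv2.imwrite('pics/wc15.png',cv2.resize(c,None,fx=3.,fy=3.,interpolation=cv2.INTER_CUBIC))
from bench import arm
s=arm.observe();print(s['time'],s['joint_vel'],s['eef_pos'])
"
```

```text
t 18.6667 q [-0.3299 -0.0038  1.6577  0.5199  1.8164 -0.5345] p [ 0.5429 -0.005   0.2171] z [-0.139  0.557 -0.819] x [0.969 0.245 0.002] F [-4.51  2.75  5.83] w 0.009405484279092888
grip rel hinge X -0.1226 Z 0.1645 rad 0.2051 ang 53.31 deg 0.930
18.8167 [ 5.34464120e-04 -1.24737172e-03 -8.98497554e-04 -2.54449485e-04
  2.94500892e-05  4.10328061e-04] [ 0.54292772 -0.00495749  0.21711299]
```

View pics/c15.png

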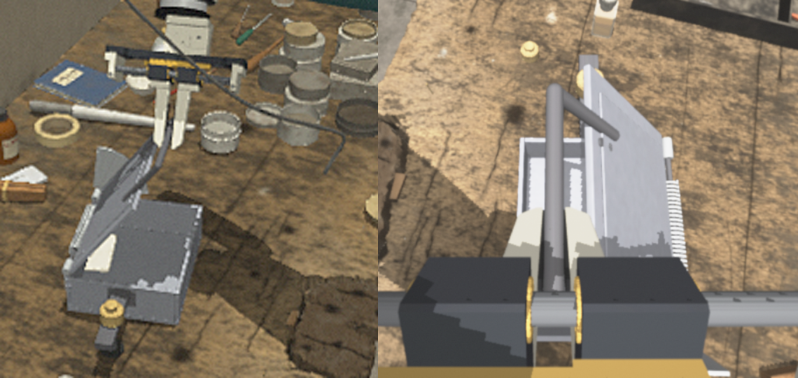

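View pics/wc15.png

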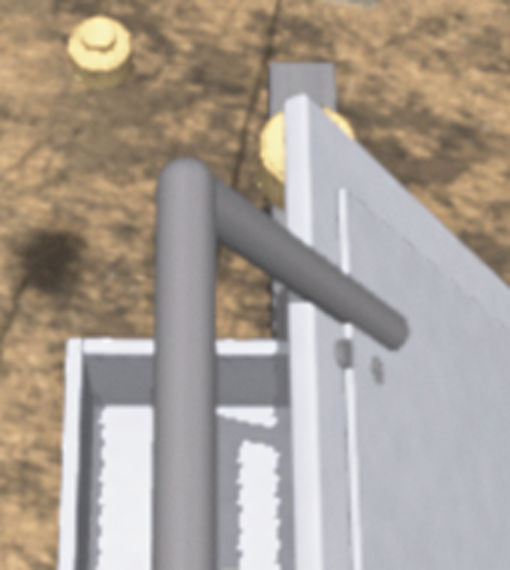

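View pics/top15.png

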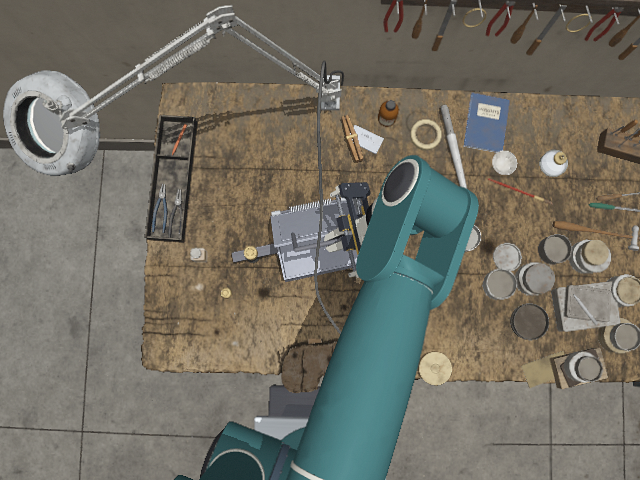

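```bash
python3 - <<'E'
from h import *
f=load('wrist15');X=np.array([.9715,.237,0]);Y=np.array([-.237,.9715,0]);h=np.array([.659,.0367,.068])
o,d=ray(f,(260+187/3,100+188/3),f['pose'])
p=o+d*((.055-(o-h)@Y)/(d@Y));q=p-h;print(q@X,q[2],np.hypot(q@X,q[2]),np.degrees(np.arctan2(q[2],-(q@X))))
for n,z in(('top',.075),('side',.075)):
    g=load(n+'15');c=g['color'];uv=proj(g,[.5405,.1785,z])[0];x,y=uv.astype(int)
    m=cv2.inRange(cv2.cvtColor(c[y-15:y+15,x-15:x+15],cv2.COLOR_RGB2HSV),(15,80,110),(35,255,255))
    M=cv2.moments(m,True);ce=np.array([x-15+M['m10']/M['m00'],y-15+M['m01']/M['m00']]);print(n,uv,ce,onz(g,ce,z).round(4))
E
```

```text
-0.12212135229427822 0.16989234908039028 0.20922962257346925 54.29081225820539
top [249.3861003  252.18212408] [249.51298701 249.7012987 ] [0.5464 0.1785 0.075 ]
side [294.23031267 289.2714368 ] [294.10909091 293.67272727] [0.5342 0.1916 0.075 ]
```

```bash
python3 -c "
from bench import arm
s=arm.observe();print(s['time'],s['wrist_force'],s['gripper_width']);print(arm.job_done())"
```

```text
18.8167 [-4.43464725  2.07040793  5.33808167] 0.009326933984556982
the job is handed in; nothing more can be done
None
```

I handed the job in at 18.8 s, with the lid held still on its bar about 6 to 7 degrees below the balance point. The larger brass weight stands free on the ledge over the post. I raised the lid to about 67–68°, well short of the stop, before easing it back.

**Lid:** the arm pose puts it at 53.3° and the wrist camera at 54.3°, so the two differ by 1°. The joints were practically still, and the wrist read about 7 N while holding the bar.

**Weight:** it looks upright on the ledge. My last camera fixes put its centre about 6 mm (top view) and 15 mm (side view, to a rough height guess) from the marked point, and they disagree with each other. Before release, the wrist view put it within about 3 mm, and I then shifted about 2 mm toward the mark. I trust that one most, but did not settle the difference.

**Bystanders:** nothing came near the small weight or the vial, and they look unmoved in the last pictures. The tin is mostly hidden behind the arm in the last top view. The arm kept clear of the lamp cable hanging over the case.

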